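# Load a culture dish into the incubation rack with the plate lifter

## Robot

A 6-joint arm with a two-finger parallel gripper is mounted at the origin on a cart in front of the work surface, level with it; the furniture and walls round the work are solid. World frame = base frame: x ahead of the robot, y to its left, z up, the work surface at z = 0. Lengths are in m, angles in rad, forces in N, time in s.
With the tool pointing down it reaches from about 0.25 to 0.775 m from the base axis. Payload 4 kg.
Tool frame: the origin (TCP) lies midway between the tips of the shut fingers; the grasp point (between the pads) lies 19 mm behind it (grip_point_offset is the distance from the TCP to the grasp point, in m); z points along the fingers, y is the line along which they close (so a half turn about z gives the same grasp; the last joint's range is limited). The gripper opens to 94 mm and grips with 3 to 60 N. Pads are 16 mm wide; open, the fingers measure 119 mm over their backs; the gripper's body (75 mm by 177 mm) begins 78 mm behind the grasp point.
Start: joints at [-1.226, 0.087, 1.371, -0, 1.684, -0.103], TCP at [0.238, -0.496, 0.206] pointing down, gripper open.
Joint ranges: [-3.1, 3.1], [-0.76, 2.03], [0.27, 2.55], [-1.08, 4.22], [0.17, 2.65], [-2.57, 2.57]. Speed limits (rad/s): [2.79, 2.79, 3.14, 3.14, 3.14, 3.14].

## Interface

Orientations are given as [roll, pitch, yaw] about the fixed x, y, z axes, in that order (R = Rz(yaw) Ry(pitch) Rx(roll)).
In Python, from bench import * gives the robot as it stands.
- The arm moves only by the tool carry_out, never from a script. Its argument "commands" is a list of rows, each a list of 6 numbers: the shift along the tool's x, y, z in m, then the turn, a rotation vector about the tool's x, y, z in rad. In form: [[tx, ty, tz, rx, ry, rz], ...]. A call has exactly 5 rows; each row is the pose to reach, as a shift and turn from the pose commanded when the call began, along the tool's axes at that moment; what a row does not reach only later rows make up. A row lasts 1/10 s, in which the tool goes at most 50 mm and 8.59 degrees, less where a joint would pass 70% of its speed; a pose out of reach is approached as far as the arm can. A call with a gripper value outside its range is refused whole. "jaw" is the opening, from 0 (shut) to 1 (fully open), set as the call begins (left out, the last holds). The fingers move at their own pace and stop on an object; the grip force is fixed at half the most. Time passes only in rows, so rows that repeat a pose let the fingers close, or fill a call up. It gives the time, the measured TCP pose, the force, the opening and the grip force at its end, in the units of the state.
- get_obs(): the state, without advancing time (a new reading comes with each control period).
- snapshot(name): name is "side" or "top" or "wrist"; returns a dict with "img" (420x560x3 uint8, red, green, blue), "range_z" (420x560 float32, m along the optical axis (not along the pixel's ray), 0 where there is no reading), "fx", "fy", "cx", "cy" (pixels), "R" (3x3) and "t" (3): a world point X has camera coordinates R X + t. Camera axes: x right, y down, z forward; pixel columns grow to the right and rows downward; lengths in m; the calibration is good to about 2 mm. A picture is of the moment at which its call begins.
- close_job(): hands the job in; it is judged then, once.
The state is a dict: "time": time; "joint_positions": joint angles; "qvel": joint speeds; "joint_torque": joint torques, N m; "tool_pos": TCP position; "ee_rot": TCP orientation; "wrist_force": force on the tool from outside, world axes, zero at the start; "wrist_torque": the same for the moment, N m; "width": finger opening in m; "finger_force": force on a finger pad.
Only numpy, scipy, OpenCV 4.12 (cv2) and the standard library are available. Lean on these libraries where they do the work, as an engineer would, in place of code of your own. Each camera call takes 0.05 s, during which the arm holds its last target. There are 200 camera calls.

## Task

The closed culture dish in the staging tray is too wide and flat to be taken by hand: it has to go, on the plate lifter, onto the empty middle shelf of the incubation rack, fully in and resting level on both ledges. Take the lifter down from its drying hook, lay it flat on the worktop and let go, and take it again by the handle so that your hand stays out of the rack; then work its bevelled edge under the dish, with the back wall of the tray as the stop, and carry the dish level, never touching it with the fingers. Finally draw the lifter out from under the dish, lay it flat on the worktop, and leave the other dishes, the timer and the marker where they are.

Things in the scene. Friction and masses are not known exactly. Their poses are not given: they have to be found in the camera images.
- lifter: slotted steel plate lifter, 230 mm long, 130 g. x to the blade's tip, z out of its upper face; origin on the underside in mid blade. Blade x -45 to +45, 60 mm wide, 2 mm thick; middle slot x -27 to +19, 9 mm wide. Neck 16 mm wide rises from x -42 to the handle at -75. It balances at x -30 (lies flat on its blade). Hung at the start on the hook, blade up, upper face to the hook's -x
- lifter_handle (a point): middle of the lifter's black handle, at (-135, 0, 36) mm in the lifter's frame; the handle is 100 mm long (x -185 to -85), 14 mm wide (y) and 18 mm high (z 27 to 45); axes as the lifter's
- lifter_tip (a point): middle of the lifter's sharp front edge, on the underside, at (45, 0, 0) mm in the lifter's frame; the last 14 mm of the blade are bevelled on top; axes as the lifter's
- hook: drying stand, fixed: grey base plate 110 x 120 x 10 mm (x -20 to +90), a 12 mm rod 266 mm high at x = +62 mm, a flat strip hook 6 mm wide, 4 mm thick, from the rod to x = -7 mm, its tip turned up 10 mm, and a rod 54 mm lower with a round rubber bumper. The hook points to its own -x, z is up; origin on the worktop under the hook
- hook_seat (a point): on the upper face of the strip hook, 260 mm above the worktop, where the end of the lifter's middle slot bears; the lifter's heel leans on the bumper, so that its blade leans back by 0.17 rad and the handle comes forward. To come off, the lifter goes up by more than 10 mm, then out to the hook's -x by 20 mm or more
- tray: staging tray, fixed: steel, 190 mm (x) by 170 mm (y), floor 3 mm thick, walls 28 mm high at the back (+x, inner face at x = +92 mm) and both sides (inner faces at y = +-82 mm); the front (-x) is open. Origin under the middle of the floor, on the worktop; z is up
- tray_wall (a point): foot of the tray's back wall: middle of its inner face, at floor height (3 mm above the worktop); axes as the tray's
- dish: closed culture dish in the tray, a plain disc 91 mm in diameter and 15 mm high, about 40 g, loose; origin at the centre of its underside, z up
- rack: incubation rack, fixed, white plastic, open at the front (-x): side panels x -52 to +52 mm, 121 mm high, 103 mm apart inside; three pairs of ledges, upper faces at 12, 56, 100 mm, 3 mm thick, 74 mm free between them; a stop bar at the back of each shelf (face x = +48, 5 to 13 mm above the ledge). Top and bottom shelf hold a dish, the middle is empty. Origin under its middle on the worktop
- rack_shelf (a point): the seat on the rack's empty middle shelf: where the centre of the dish's underside belongs, at ledge height (56 mm), 1 mm short of the stop bar; axes as the rack's, x into the rack
- dish_low: dish already on the rack's bottom shelf, 91 x 15 mm, origin at the centre of its underside; leave alone
- dish_top: dish already on the rack's top shelf, 91 x 15 mm, origin at the centre of its underside; leave alone
- timer: small white bench timer, 25 x 70 x 62 mm, bystander; origin at the centre of its underside
- marker: black marker pen lying on the worktop, 125 mm long, 14 mm thick, bystander; origin at the centre of its underside

How it is judged:
By the outcome, as a careful person would: the job done as asked, in the order asked, and still so for the second after the job is handed in, with the robot touching nothing.
It also fails if it takes over 72 s, if anything falls off the work surface, if the arm or the gripper's body presses on something with over 40 N, if the wrist force passes 120 N, or if a joint passes its speed limit or range.

## Working session

There is one attempt and no reset: what is moved stays moved. The work goes in short steps, Python scripts to look and compute and a tool call to move; the robot and the scene stay as the last step left them, time stands still between calls to the robot, and variables do not carry over. Pictures are saved under pics/ and viewed, at most 10 in all, crops included, and the job is handed in when it is done.

Besides the shell and the picture viewer there is one more tool, called after "Request:" by a JSON object that holds its "method" and its "body". carry_out: Moves the arm, as the interface text tells. Its arguments: {"type":"object","properties":{"commands":{"type":"array","items":{"type":"array","items":{"type":"number"}}},"jaw":{"type":"number"}},"required":["commands"]}

```bash
mkdir -p pics; ls
cat > h.py <<'E'
from bench import *
import numpy as np, cv2
from scipy.spatial.transform import Rotation as Ro
def cloud(s):
    z=s["range_z"]; v,u=np.mgrid[:z.shape[0],:z.shape[1]]
    P=np.stack([(u-s["cx"])/s["fx"]*z,(v-s["cy"])/s["fy"]*z,z],-1)
    W=(P-np.array(s["t"]))@np.array(s["R"]); W[z==0]=np.nan
    return W
def save(s,n): cv2.imwrite("pics/"+n,cv2.cvtColor(s["img"],cv2.COLOR_RGB2BGR))
def px(s,p):
    c=np.array(s["R"])@p+np.array(s["t"]); return c[0]/c[2]*s["fx"]+s["cx"],c[1]/c[2]*s["fy"]+s["cy"]
E
python3 - <<'E'
from h import *
import pickle
d={}
for n in("side","top"):
    s=snapshot(n); save(s,n+"0.png"); d[n]=s
    print(n,np.array(s["R"]).round(3).tolist(),np.array(s["t"]).round(3),s["fx"],s["cx"],s["cy"])
pickle.dump(d,open("d0.pkl","wb"))
o=get_obs();print(o)
E
```

```text
pics
side [[0.991, -0.136, -0.002], [-0.092, -0.656, -0.749], [0.101, 0.742, -0.663]] [-0.616  0.195  1.293] 384.1097215308941 278.5057834504868 207.510820245417
top [[-0.015, -1.0, -0.011], [-0.981, 0.016, -0.192], [0.192, 0.008, -0.981]] [0.    0.625 1.567] 540.8934301117713 280.0667050284024 208.9633997551837
{'time': 0.1, 'joint_positions': array([-1.22611870e+00,  8.78566913e-02,  1.37207528e+00, -2.79367537e-05,
        1.68361252e+00, -1.03107287e-01]), 'qvel': array([ 0.00191736,  0.00031334, -0.00310503,  0.0003801 ,  0.00112246,
       -0.00014863]), 'joint_torque': array([ 2.44826006e-03, -3.41252875e+01, -3.03301656e+01,  7.20739178e-02,
        3.04324622e-02, -8.98909389e-05]), 'tool_pos': array([ 0.2379494 , -0.49531617,  0.20444869]), 'ee_rot': array([-3.13964832e+00, -1.73275067e-04,  4.47781624e-01]), 'wrist_force': array([ 0.42712839, -0.50102224, -0.77466455]), 'wrist_torque': array([-0.00587174,  0.02025973, -0.03528589]), 'finger_force': 0.0, 'width': 0.09371690984018459}
```

View pics/side0.png

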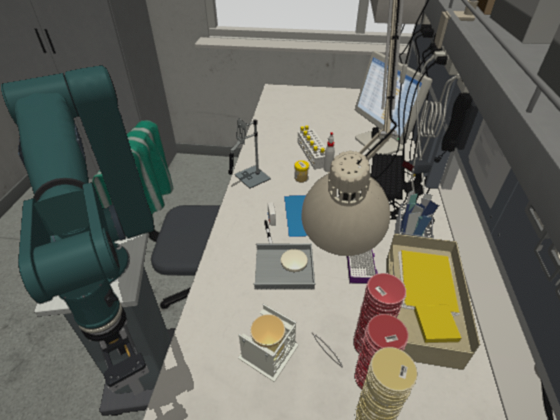

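View pics/top0.png

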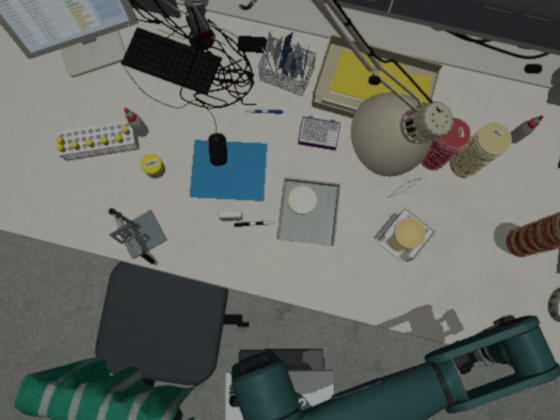

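The side view shows the stand and lifter at about (250,165), the timer and marker at (270,220), the tray and dish at (285,263), and the rack at (270,340). In the top view the stand is at (138,235), the tray at (308,212), the dish at (302,201) and the rack at (405,235). The lamp overhangs behind the tray.

Run:
```python
from h import *
import pickle
d=pickle.load(open("d0.pkl","rb"))
s=d["top"];W=cloud(s);z=W[...,2]
def box(n,m):
    p=W[m]; print(n,len(p),"min",np.nanpercentile(p,1,0).round(3),"max",np.nanpercentile(p,99,0).round(3),"med",np.nanmedian(p,0).round(3))
def reg(u0,u1,v0,v1):
    m=np.zeros(z.shape,bool); m[v0:v1,u0:u1]=1; return m
def rect(n,m):
    p=W[m][:,:2].astype(np.float32); r=cv2.minAreaRect(p[~np.isnan(p).any(1)]); print(n,"rect",np.round(r[0],4),np.round(r[1],4),round(r[2],2))
hsv=cv2.cvtColor(s["img"],cv2.COLOR_RGB2HSV)
print("table z",np.nanmedian(z[250:265,200:260]))
T=reg(272,345,172,250)
m=T&(z>0.02)&(z<.05); box("tray walls",m); rect("tray",m); 
for a in(0,2,5,10): 
    mm=T&(z>0.020-a*.001)&(z<.05)
md=T&(hsv[...,1]>25)&(hsv[...,2]>140)&(z<.06)
cc=cv2.connectedComponentsWithStats(md.astype(np.uint8));k=1+np.argmax(cc[2][1:,4]);md=cc[1]==k
box("dish",md);rect("dish",md);print(cc[2][k],cc[3][k])
(e)=cv2.minEnclosingCircle(W[md][:,:2].astype(np.float32));print(e)
R=reg(365,445,195,275)
m=R&(z>.1)&(z<.14);box("rack",m);rect("rack",m)
mt=R&(hsv[...,1]>90)&(z>.09)&(z<.13);box("dishtop",mt);print(cv2.minEnclosingCircle(W[mt][:,:2].astype(np.float32)))
H=reg(90,180,190,280)
for lo,hi in((.005,.02),(.03,.15),(.15,.2),(.2,.25),(.25,.27),(.27,.35)):
    m=H&(z>lo)&(z<hi); 
    if m.sum()>5: box("hook%g"%lo,m);rect("h",m)
m=reg(210,280,200,232)&(z>.008)
box("tm",m);m2=m&(z>.04);box("timer",m2);rect("timer",m2)
m3=m&(z<.03);box("marker",m3)
# crops
def crop(s,a,n,k): 
    u0,u1,v0,v1=a; return cv2.resize(cv2.cvtColor(s["img"][v0:v1,u0:u1],cv2.COLOR_RGB2BGR),None,fx=k,fy=k,interpolation=cv2.INTER_CUBIC)
a=crop(s,(90,180,190,280),0,4);b=crop(d["side"],(215,305,105,195),0,4)
cv2.imwrite("pics/hook0.png",np.hstack([a,b]))
```

```text
table z 0.0009057241061020811
tray walls 571 min [ 0.528 -0.195  0.02 ] max [ 0.73  -0.002  0.038] med [ 0.665 -0.084  0.026]
tray rect [ 0.6266 -0.0989] [0.176  0.1924] 82.03
dish 5 min [ 0.68  -0.047  0.011] max [ 0.685 -0.041  0.024] med [ 0.684 -0.044  0.019]
dish rect [ 0.6839 -0.043 ] [0.0033 0.0079] 37.41
[290 192   3   3   5] [290.8 192.8]
((0.6826211214065552, -0.04402086138725281), 0.004041577689349651)
rack 1145 min [ 0.475 -0.451  0.1  ] max [ 0.607 -0.317  0.125] med [ 0.541 -0.386  0.115]
rack rect [ 0.5415 -0.3846] [0.1163 0.1057] 49.11
dishtop 617 min [ 0.502 -0.421  0.108] max [ 0.577 -0.343  0.123] med [ 0.539 -0.382  0.116]
((0.5392209887504578, -0.3833061456680298), 0.04146264120936394)
hook0.005 1694 min [0.463 0.308 0.005] max [0.7   0.579 0.019] med [0.573 0.41  0.009]
h rect [0.5752 0.4433] [0.2855 0.2563] 89.01
hook0.03 116 min [0.466 0.359 0.036] max [0.592 0.432 0.149] med [0.484 0.37  0.105]
h rect [0.5291 0.3982] [0.1407 0.0143] 29.69
hook0.15 159 min [0.479 0.366 0.151] max [0.591 0.43  0.2  ] med [0.504 0.384 0.184]
h rect [0.5346 0.4016] [0.1259 0.0501] 12.17
hook0.2 213 min [0.511 0.371 0.201] max [0.594 0.431 0.249] med [0.533 0.406 0.216]
h rect [0.5474 0.4191] [0.0844 0.059 ] 47.35
hook0.25 133 min [0.518 0.376 0.251] max [0.594 0.438 0.27 ] med [0.549 0.418 0.262]
h rect [0.5596 0.4184] [0.0738 0.0596] 32.45
hook0.27 101 min [0.521 0.377 0.27 ] max [0.591 0.433 0.29 ] med [0.537 0.403 0.278]
h rect [0.5586 0.4044] [0.0748 0.0547] 4.73
tm 439 min [ 0.568 -0.005  0.008] max [0.66  0.198 0.069] med [0.604 0.122 0.026]
timer 190 min [0.603 0.108 0.042] max [0.624 0.174 0.071] med [0.612 0.141 0.061]
timer rect [0.6129 0.1403] [0.0689 0.0228] 88.44
marker 226 min [ 0.569 -0.006  0.008] max [0.663 0.202 0.028] med [0.594 0.09  0.012]
```

View pics/hook0.png

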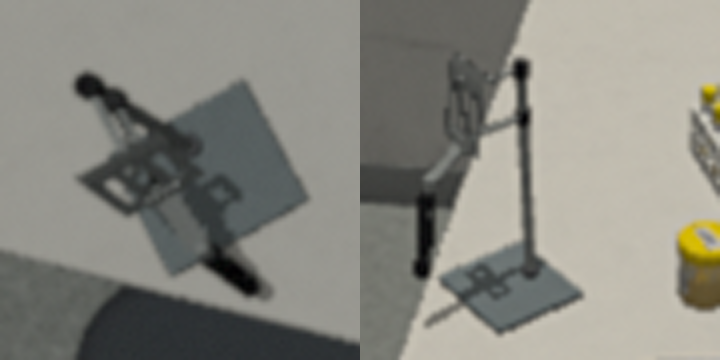

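The crop shows the rod at the upper left, with the lifter hung towards the lower right and its black handle facing the robot.

Run:
```python
from h import *
import pickle
d=pickle.load(open("d0.pkl","rb"))
def fit(n,P):
    P=P[~np.isnan(P).any(1)]; c=np.median(P,0); print(n,len(P),"c",c.round(4),"min",np.percentile(P,2,0).round(3),"max",np.percentile(P,98,0).round(3))
for n,(u0,u1,v0,v1) in {"top":(90,180,190,280),"side":(215,305,105,195)}.items():
    s=d[n];W=cloud(s);hsv=cv2.cvtColor(s["img"],cv2.COLOR_RGB2HSV)
    r=np.zeros(W.shape[:2],bool);r[v0:v1,u0:u1]=1
    z=W[...,2]; dark=r&(hsv[...,2]<60)
    reg=(W[...,0]>.4)&(W[...,0]<.68)&(W[...,1]>.3)&(W[...,1]<.52)
    for lo,hi in((.04,.08),(.08,.11),(.11,.14),(.14,.17)):
        m=dark&reg&(z>lo)&(z<hi)&(np.hypot(W[...,0]-.592,W[...,1]-.432)>.06)
        if m.sum()>4: fit(n+" handle %g"%lo,W[m])
    m=r&reg&(z>.03)&(z<.3)&(np.hypot(W[...,0]-.592,W[...,1]-.432)<.02)
    if m.sum(): fit(n+" rod",W[m])
    m=r&reg&(z>.17)&(z<.31)&(np.hypot(W[...,0]-.592,W[...,1]-.432)>.035)
    P=W[m]; fit(n+" blade",P)
    c=P.mean(0);
    _,_,V=np.linalg.svd(P-c); print("blade mean",c.round(4),"normal",V[2].round(3))
    # base plate contour
    m=reg&r&(z>.004)&(z<.018)&(hsv[...,1]>25)
    cc=cv2.connectedComponentsWithStats(m.astype(np.uint8));k=1+np.argmax(cc[2][1:,4]);m=cc[1]==k
    p=W[m][:,:2].astype(np.float32); rr=cv2.minAreaRect(p); print("plate",np.round(rr[0],4),np.round(rr[1],4),round(rr[2],2))
# dish/rack
for n,(u0,u1,v0,v1) in {"top":(272,345,172,250),"side":(245,325,235,295)}.items():
    s=d[n];W=cloud(s);z=W[...,2];im=s["img"].astype(int)
    r=np.zeros(z.shape,bool);r[v0:v1,u0:u1]=1
    m=r&(im[...,0]-im[...,2]>15)&(im.sum(2)>330)&(z>.008)&(z<.03)
    cc=cv2.connectedComponentsWithStats(m.astype(np.uint8));k=1+np.argmax(cc[2][1:,4]);m=cc[1]==k
    print(n,"dish",m.sum(),np.median(z[m]),cv2.minEnclosingCircle(W[m][:,:2].astype(np.float32)),W[m].mean(0).round(4))
    m=r&(z>.022)&(z<.04);p=W[m][:,:2].astype(np.float32);rr=cv2.minAreaRect(p);print("tray",rr,np.round(cv2.boxPoints(rr),3).tolist())
for n,(u0,u1,v0,v1) in {"top":(365,445,195,275),"side":(230,310,300,385)}.items():
    s=d[n];W=cloud(s);z=W[...,2]
    r=np.zeros(z.shape,bool);r[v0:v1,u0:u1]=1
    m=r&(z>.117)&(z<.13);p=W[m][:,:2].astype(np.float32);rr=cv2.minAreaRect(p);print(n,"rack",m.sum(),rr)
    print(np.round(cv2.boxPoints(rr),3).tolist())
def crop(s,a,k): 
    u0,u1,v0,v1=a; return cv2.resize(cv2.cvtColor(s["img"][v0:v1,u0:u1],cv2.COLOR_RGB2BGR),(390,390),interpolation=cv2.INTER_CUBIC)
cv2.imwrite("pics/rack0.png",np.hstack([crop(d["top"],(365,445,195,275),4),crop(d["side"],(228,312,300,384),4)]))
```

```text
top handle 0.08 22 c [0.4723 0.3634 0.0968] min [0.467 0.359 0.081] max [0.483 0.37  0.107]
top handle 0.11 22 c [0.4761 0.3662 0.13  ] min [0.471 0.363 0.113] max [0.482 0.373 0.139]
top handle 0.14 30 c [0.4821 0.3703 0.1588] min [0.475 0.365 0.143] max [0.494 0.376 0.169]
top rod 159 c [0.5857 0.427  0.21  ] min [0.576 0.423 0.04 ] max [0.594 0.437 0.272]
top blade 441 c [0.5265 0.3937 0.2272] min [0.487 0.372 0.176] max [0.554 0.425 0.288]
blade mean [0.525  0.3963 0.2316] normal [ 0.818  0.437 -0.375]
plate [0.5243 0.4116] [0.0232 0.0102] 31.22
side handle 0.04 9 c [0.4726 0.3602 0.0775] min [0.469 0.358 0.069] max [0.477 0.367 0.08 ]
side handle 0.08 16 c [0.478  0.3632 0.0953] min [0.47  0.357 0.084] max [0.486 0.371 0.106]
side handle 0.11 23 c [0.481  0.3653 0.1238] min [0.476 0.358 0.11 ] max [0.489 0.374 0.139]
side handle 0.14 25 c [0.4833 0.369  0.1527] min [0.476 0.364 0.142] max [0.492 0.375 0.166]
side rod 163 c [0.587  0.4271 0.1676] min [0.579 0.42  0.036] max [0.594 0.436 0.266]
side blade 241 c [0.5276 0.3935 0.2274] min [0.49  0.371 0.175] max [0.558 0.426 0.282]
blade mean [0.5268 0.3961 0.2299] normal [-0.807 -0.481  0.343]Traceback (most recent call last):
  File "<stdin>", line 22, in <module>
    return _wrapfunc(a, 'argmax', axis=axis, out=out, **kwds)
    return bound(*args, **kwds)
ValueError: attempt to get argmax of an empty sequence
```

Request:
{"method": "carry_out", "body": {"commands": [[0.03,-0.037,-0.02,0,0,0],[0.06,-0.074,-0.04,0,0,0],[0.09,-0.111,-0.06,0,0,0],[0.12,-0.148,-0.08,0,0,0],[0.15,-0.185,-0.1,0,0,0]], "jaw": 1}}

```text
time: 0.6
tool_pos: [0.2913, -0.2696, 0.3025]
ee_rot: [-3.141, -0.0, 0.447]
wrist_force: [0.4, -0.7, 0.0]
width: 0.0941
finger_force: 0.0
```

```bash
cat >> h.py <<'E'
def goto(pos,yaw,tilt,grip=False,o=None):
    """tool z tilted forward (toward heading yaw) by tilt from straight down; prints row"""
    o=o or get_obs(); R0=Ro.from_euler("xyz",o["ee_rot"])
    R1=Ro.from_euler("z",yaw)*Ro.from_euler("x",np.pi)*Ro.from_euler("y",tilt)
    pos=np.array(pos,float)
    if grip: pos=pos+R1.apply([0,0,.019])
    t=R0.inv().apply(pos-o["tool_pos"]); r=(R0.inv()*R1).as_rotvec()
    print(np.r_[t,r].round(4).tolist(),"len",np.linalg.norm(t).round(3),"deg",np.degrees(np.linalg.norm(r)).round(1))
def st():
    o=get_obs(); R=Ro.from_euler("xyz",o["ee_rot"]).as_matrix()
    print("t",round(o["time"],2),"p",o["tool_pos"].round(4),"rpy",o["ee_rot"].round(3),"z",R[:,2].round(3),"q",o["joint_positions"].round(3),"F",o["wrist_force"].round(1),"w",round(o["width"],4),"ff",round(o["finger_force"],1)); return o
E
python3 - <<'E'
from h import *
import pickle
st()
d=pickle.load(open("d0.pkl","rb"))
for n,(u0,u1,v0,v1) in {"top":(272,345,172,250),"side":(245,325,235,295)}.items():
    s=d[n];W=cloud(s);z=W[...,2];im=s["img"].astype(int)
    r=np.zeros(z.shape,bool);r[v0:v1,u0:u1]=1
    m=r&(im[...,0]-im[...,2]>15)&(im.sum(2)>330)&(z>.008)&(z<.03)
    nn,lab,sta,_=cv2.connectedComponentsWithStats(m.astype(np.uint8));
    if nn>1:
        m=lab==1+np.argmax(sta[1:,4]); print(n,"dish",m.sum(),np.median(z[m]),cv2.minEnclosingCircle(W[m][:,:2].astype(np.float32)),W[m].mean(0).round(4))
    m=r&(z>.022)&(z<.04);p=W[m][:,:2].astype(np.float32);rr=cv2.minAreaRect(p);print("tray",rr,np.round(cv2.boxPoints(rr),3).tolist())
for n,(u0,u1,v0,v1) in {"top":(365,445,195,275),"side":(230,310,300,385)}.items():
    s=d[n];W=cloud(s);z=W[...,2]
    r=np.zeros(z.shape,bool);r[v0:v1,u0:u1]=1
    m=r&(z>.117)&(z<.13);p=W[m][:,:2].astype(np.float32);rr=cv2.minAreaRect(p);print(n,"rack",m.sum(),rr)
    print(np.round(cv2.boxPoints(rr),3).tolist())
def crop(s,a): 
    u0,u1,v0,v1=a; return cv2.resize(cv2.cvtColor(s["img"][v0:v1,u0:u1],cv2.COLOR_RGB2BGR),(390,390),interpolation=cv2.INTER_CUBIC)
cv2.imwrite("pics/rack0.png",np.vstack([np.hstack([crop(d["top"],(365,445,195,275)),crop(d["side"],(228,312,300,384))])]))
E
```

```text
t 0.6 p [ 0.2913 -0.2696  0.3025] rpy [-3.141 -0.     0.447] z [-0.     0.001 -1.   ] q [-0.89  -0.253  1.496  0.     1.9    0.234] F [ 0.4 -0.7  0. ] w 0.0941 ff 0.0
tray ((0.6266084313392639, -0.09848562628030777), (0.17518627643585205, 0.19240008294582367), 82.02265930175781) [[0.5189999938011169, -0.1720000058412552], [0.7099999785423279, -0.19900000095367432], [0.734000027179718, -0.02500000037252903], [0.5429999828338623, 0.0020000000949949026]]
side dish 412 0.016657261055017962 ((0.6609463095664978, -0.07795677334070206), 0.04663907364010811) [ 0.662  -0.0787  0.0165]
tray ((0.6246128678321838, -0.09845178574323654), (0.17997463047504425, 0.1943889707326889), 82.79634094238281) [[0.5170000195503235, -0.17599999904632568], [0.7099999785423279, -0.20000000298023224], [0.7319999933242798, -0.020999999716877937], [0.5389999747276306, 0.003000000026077032]]
top rack 350 ((0.5412830710411072, -0.3849797248840332), (0.11234714090824127, 0.10453397780656815), 49.524818420410156)
[[0.4650000035762787, -0.39399999380111694], [0.5450000166893005, -0.4620000123977661], [0.6179999709129333, -0.37599998712539673], [0.5379999876022339, -0.30799999833106995]]
side rack 150 ((0.5404914021492004, -0.3857635259628296), (0.11242616176605225, 0.10272515565156937), 48.43019485473633)
[[0.4650000035762787, -0.39399999380111694], [0.5419999957084656, -0.4620000123977661], [0.6159999966621399, -0.3779999911785126], [0.5389999747276306, -0.3100000023841858]]
```

View pics/rack0.png

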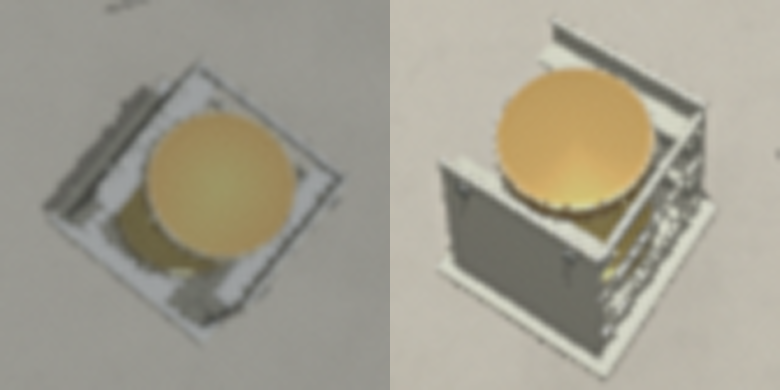

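The rack's front faces the robot: panels run from lower left to upper right in the top view, and the stop bars are at the far side (605,255)-(705,110) in the side crop. Rack yaw is about -0.716 at (0.541,-0.385), tray yaw about -0.133 at (0.6256,-0.0985), and the dish is at (0.661,-0.078).

Run:
```python
from h import *
goto([.40,.22,.30],.521,.5)
```

```text
[0.3096, -0.3945, 0.0028, 0.0178, 0.4997, -0.0726] len 0.502 deg 28.9
```

Request:
{"method": "carry_out", "body": {"commands": [[0.031,-0.04,0,0,0,0],[0.062,-0.08,0,0,0,0],[0.093,-0.12,0,0,0,0],[0.124,-0.16,0,0,0,0],[0.155,-0.197,0,0,0,0]]}}

```text
time: 1.1
tool_pos: [0.3453, -0.0256, 0.3021]
ee_rot: [3.141, -0.0, 0.447]
wrist_force: [1.5, -0.9, -0.2]
width: 0.0941
finger_force: 0.0
```

Request:
{"method": "carry_out", "body": {"commands": [[0.031,-0.04,0,0,0.1,-0.015],[0.062,-0.08,0,0,0.2,-0.03],[0.093,-0.12,0,0.01,0.3,-0.045],[0.124,-0.16,0,0.015,0.4,-0.06],[0.155,-0.197,0.003,0.018,0.5,-0.073]]}}

```text
time: 1.6
tool_pos: [0.4001, 0.2182, 0.3003]
ee_rot: [3.141, -0.506, 0.523]
wrist_force: [0.1, -0.1, -0.3]
width: 0.0938
finger_force: 0.0
```

Run:
```python
from h import *
st()
h=np.array([.4798,.3664,.114]);a=np.array([.868,.498,0])
for t in (1.0,1.2,1.4):
    g=h-.10*(np.sin(t)*a-np.array([0,0,np.cos(t)]))
    goto(g,.521,t,True)
```

```text
t 1.6 p [0.4001 0.2182 0.3003] rpy [ 3.141 -0.506  0.523] z [ 0.421  0.241 -0.875] q [ 0.287 -0.526  1.768  0.114  1.406  1.345] F [ 0.1 -0.1 -0.3] w 0.0938 ff 0.0
[-0.0036, -0.0888, 0.1609, -0.0005, 0.4938, 0.0015] len 0.184 deg 28.3
[-0.017, -0.0889, 0.1699, -0.0006, 0.6938, 0.0014] len 0.192 deg 39.8
[-0.0284, -0.0889, 0.1814, -0.0008, 0.8938, 0.0014] len 0.204 deg 51.2
```

Request:
{"method": "carry_out", "body": {"commands": [[-0.001,-0.018,0.032,0,0.1,0],[-0.002,-0.036,0.064,0,0.2,0],[-0.003,-0.054,0.096,0,0.3,0],[-0.003,-0.072,0.128,0,0.4,0],[-0.004,-0.089,0.161,0,0.494,0]]}}

```text
time: 2.1
tool_pos: [0.4186, 0.3294, 0.1566]
ee_rot: [3.141, -0.993, 0.523]
wrist_force: [2.0, -0.7, 0.5]
width: 0.0939
finger_force: 0.0
```

Run:
```python
from h import *
o=st()
h=np.array([.4798,.3664,.114]);a=np.array([.868,.498,0])
for t in (1.0,1.2,1.3):
    g=h-.08*(np.sin(t)*a-np.array([0,0,np.cos(t)]))
    goto(g,.521,t,True)
s=snapshot("wrist");save(s,"wrist1.png")
W=cloud(s);z=W[...,2];hsv=cv2.cvtColor(s["img"],cv2.COLOR_RGB2HSV)
m=(hsv[...,2]<70)&(z>.04)&(z<.18)&(np.hypot(W[...,0]-.48,W[...,1]-.366)<.05)
P=W[m];print(len(P))
for lo in np.arange(.05,.17,.02):
    q=P[(P[:,2]>lo)&(P[:,2]<lo+.02)]
    if len(q)>5: print(round(lo,2),len(q),q.mean(0).round(4), "lateral span",np.percentile(q@np.array([-.498,.868,0]),[2,50,98]).round(4),"fwd",np.percentile(q@a,[2,50,98]).round(4))
print("expected lateral",h@np.array([-.498,.868,0]),"fwd",h@a)
```

```text
t 2.1 p [0.4186 0.3294 0.1566] rpy [ 3.141 -0.993  0.523] z [ 0.726  0.418 -0.546] q [ 0.608 -0.552  2.299 -0.182  0.408  1.784] F [ 2.  -0.7  0.5] w 0.0939 ff 0.0
[0.0029, -0.0016, 0.0222, -0.0007, 0.0065, 0.001] len 0.022 deg 0.4
[-0.0092, -0.0016, 0.0235, -0.0008, 0.2065, 0.0009] len 0.025 deg 11.8
[-0.0151, -0.0016, 0.025, -0.0009, 0.3065, 0.0009] len 0.029 deg 17.6
2255
0.07 309 [0.4672 0.3652 0.0803] lateral span [0.0778 0.0843 0.0909] fwd [0.5848 0.5873 0.591 ]
0.09 348 [0.4703 0.3668 0.1001] lateral span [0.0778 0.084  0.0911] fwd [0.5884 0.5908 0.5942]
0.11 411 [0.4732 0.3686 0.1203] lateral span [0.0778 0.0843 0.0911] fwd [0.5916 0.5942 0.5976]
0.13 462 [0.4762 0.3702 0.1403] lateral span [0.0778 0.0842 0.0908] fwd [0.5951 0.5975 0.6019]
0.15 560 [0.4805 0.3722 0.1603] lateral span [0.0778 0.0838 0.0899] fwd [0.5985 0.6016 0.608 ]
expected lateral 0.07909480000000002 fwd 0.5989336000000001
```

View pics/wrist1.png

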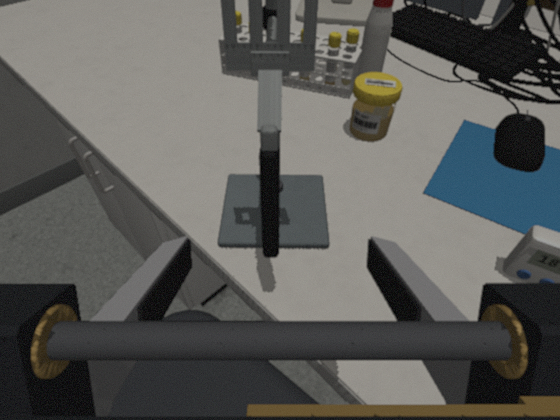

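The handle is seen end-on at column about 270, between the finger pads at 190 and 367, so it sits about 6 mm to the left of the tool axis.

Run:
```python
from h import *
goto([.4812,.3715,.114],.521,1.0,True)
```

```text
[0.0244, -0.0039, 0.1015, -0.0023, 0.0259, 0.0024] len 0.104 deg 1.5
```

Run:
```python
from h import *
o=st(); print(o["qvel"].round(3), o["joint_torque"].round(1))
goto([.4812,.3715,.114],.521,1.0,True)
s=snapshot("wrist");st()
```

```text
t 2.15 p [0.4124 0.3273 0.1406] rpy [ 3.14  -0.974  0.525] z [ 0.716  0.414 -0.562] q [ 0.612 -0.545  2.318 -0.186  0.403  1.791] F [ -4.5  -5.  -10.9] w 0.0941 ff 0.0
[-0.056  0.007  0.027  0.236  0.515 -0.354] [ -1.3 -17.4 -59.4  -1.   -7.    0.4]
[0.0244, -0.0039, 0.1015, -0.0023, 0.0259, 0.0024] len 0.104 deg 1.5
t 2.2 p [0.4126 0.3259 0.1412] rpy [ 3.134 -0.965  0.53 ] z [ 0.713  0.409 -0.569] q [ 0.609 -0.546  2.312 -0.178  0.418  1.779] F [-0.6 -1.2 -1.9] w 0.0939 ff 0.0
```

Request:
{"method": "carry_out", "body": {"commands": [[0,0,0,0,0,0],[0,0,0,0,0,0],[0,0,0,0,0,0],[0,0,0,0,0,0],[0,0,0,0,0,0]]}}

```text
time: 2.7
tool_pos: [0.4211, 0.3286, 0.1601]
ee_rot: [3.139, -0.992, 0.521]
wrist_force: [0.4, -0.1, -0.8]
width: 0.0941
finger_force: 0.0
```

Run:
```python
from h import *
o=st(); print(o["qvel"].round(3), o["joint_torque"].round(1))
goto([.4812,.3715,.114],.521,1.0,True)
```

```text
t 2.7 p [0.4211 0.3286 0.1601] rpy [ 3.139 -0.992  0.521] z [ 0.727  0.415 -0.547] q [ 0.603 -0.551  2.291 -0.177  0.417  1.778] F [ 0.4 -0.1 -0.8] w 0.0941 ff 0.0
[ 0.007  0.004  0.019 -0.001 -0.004  0.002] [ -0.   -9.4 -32.   -0.3  -3.4   0. ]
[0.0018, -0.0076, 0.1057, 0.0024, 0.008, -0.0001] len 0.106 deg 0.5
```

```bash
cat >> h.py <<'E'
def handle(s,c,a,r=.05,zr=(.05,.17)):
    W=cloud(s);z=W[...,2];hsv=cv2.cvtColor(s["img"],cv2.COLOR_RGB2HSV); l=np.array([-a[1],a[0],0])
    m=(hsv[...,2]<70)&(z>zr[0])&(z<zr[1])&(np.hypot(W[...,0]-c[0],W[...,1]-c[1])<r); P=W[m]
    for lo in np.arange(*zr,.03):
        q=P[(P[:,2]>lo)&(P[:,2]<lo+.03)]
        if len(q)>5: print(round(lo,2),len(q),"lat",np.percentile(q@l,[2,50,98]).round(4),"fwd",np.percentile(q@a,[2,50,98]).round(4))
E
python3 - <<'E'
from h import *
s=snapshot("wrist");o=st();a=np.array([.868,.498,0]);l=np.array([-.498,.868,0])
handle(s,(.48,.366),a);print("tcp lat",o["tool_pos"]@l,"fwd",o["tool_pos"]@a)
E
```

```text
t 2.75 p [0.4207 0.3285 0.1593] rpy [ 3.139 -0.991  0.521] z [ 0.727  0.414 -0.548] q [ 0.604 -0.551  2.292 -0.177  0.417  1.778] F [ 0.7 -0.2 -0.5] w 0.0942 ff 0.0
0.05 145 lat [0.078  0.0846 0.0911] fwd [0.585  0.5863 0.5897]
0.08 503 lat [0.0779 0.0842 0.0911] fwd [0.5866 0.5901 0.5944]
0.11 620 lat [0.0777 0.0841 0.0909] fwd [0.5919 0.5952 0.5993]
0.14 794 lat [0.0776 0.0838 0.0903] fwd [0.5971 0.6004 0.6079]
tcp lat 0.07559425239595638 fwd 0.5287832699896393
```

Request:
{"method": "carry_out", "body": {"commands": [[0.001,-0.006,0.02,0,0,0],[0.002,-0.0085,0.05,0,0,0],[0.002,-0.0085,0.08,0,0,0],[0.002,-0.0085,0.097,0,0,0],[0.002,-0.0085,0.105,0,0,0]]}}

```text
time: 3.25
tool_pos: [0.4935, 0.38, 0.1001]
ee_rot: [3.138, -0.987, 0.522]
wrist_force: [-0.1, -0.0, -0.2]
width: 0.0941
finger_force: 0.0
```

Request:
{"method": "carry_out", "body": {"commands": [[0,0,0,0,0,0],[0,0,0,0,0,0],[0,0,0,0,0,0],[0,0,0,0,0,0],[0,0,0,0,0,0]], "jaw": 0}}

```text
time: 3.75
tool_pos: [0.4926, 0.38, 0.1024]
ee_rot: [3.139, -0.99, 0.522]
wrist_force: [-0.4, 0.2, -0.3]
width: 0.0576
finger_force: 0.0
```

Run:
```python
from h import *
o=st(); R=Ro.from_euler("xyz",o["ee_rot"]); a=np.array([.868,.498,0])
print("grip pt",o["tool_pos"]-R.apply([0,0,.019]))
print("up25",R.inv().apply([0,0,.025]).round(4),"back",R.inv().apply(-.1*a).round(4))
```

```text
t 3.75 p [0.4926 0.38   0.1024] rpy [ 3.139 -0.99   0.522] z [ 0.726  0.415 -0.549] q [ 0.608 -0.187  2.186 -0.447  0.171  2.059] F [-0.4  0.2 -0.3] w 0.0576 ff 0.0
grip pt [0.4788285  0.37213808 0.11278003]
up25 [ 0.0209  0.     -0.0137] back [-0.0549  0.0001 -0.0837]
```

Request:
{"method": "carry_out", "body": {"commands": [[0,0,0,0,0,0],[0,0,0,0,0,0],[0,0,0,0,0,0],[0,0,0,0,0,0],[0,0,0,0,0,0]]}}

```text
time: 4.25
tool_pos: [0.4928, 0.38, 0.1014]
ee_rot: [3.139, -0.989, 0.522]
wrist_force: [-0.5, 0.0, 0.1]
width: 0.0175
finger_force: 0.0
```

Request:
{"method": "carry_out", "body": {"commands": [[0,0,0,0,0,0],[0,0,0,0,0,0],[0.005,0,-0.003,0,0,0],[0.01,0,-0.0065,0,0,0],[0.013,0,-0.0085,0,0,0]]}}

```text
time: 4.75
tool_pos: [0.4926, 0.3797, 0.1166]
ee_rot: [3.139, -0.988, 0.522]
wrist_force: [-0.2, 0.4, -1.0]
width: 0.0139
finger_force: 30.0
```

Run:
```python
from h import *
o=st()
```

```text
t 4.75 p [0.4926 0.3797 0.1166] rpy [ 3.139 -0.988  0.522] z [ 0.725  0.414 -0.551] q [ 0.607 -0.214  2.171 -0.359  0.212  1.969] F [-0.2  0.4 -1. ] w 0.0139 ff 30.0
```

Request:
{"method": "carry_out", "body": {"commands": [[0.006,0,-0.004,0,0,0],[0.0085,0,-0.0055,0,0,0],[0.0085,0,-0.0055,0,0,0],[-0.002,0,-0.022,0,0,0],[-0.012,0,-0.038,0,0,0]]}}

```text
time: 5.25
tool_pos: [0.459, 0.3604, 0.1268]
ee_rot: [3.139, -0.987, 0.522]
wrist_force: [-0.9, 0.1, -1.5]
width: 0.0138
finger_force: 30.0
```

Request:
{"method": "carry_out", "body": {"commands": [[-0.01,0,-0.016,0,0,0],[-0.02,0,-0.032,0,0,0],[-0.03,0,-0.048,0,0,0],[-0.038,0,-0.058,0,0,0],[-0.04,0,-0.062,0,0,0]]}}

```text
time: 5.75
tool_pos: [0.3943, 0.3236, 0.1272]
ee_rot: [3.139, -0.987, 0.523]
wrist_force: [-0.6, -0.1, -1.5]
width: 0.0142
finger_force: 30.0
```

Run:
```python
from h import *
o=st(); s=snapshot("side"); save(s,"side1.png")
cv2.imwrite("pics/side1c.png",cv2.resize(cv2.cvtColor(s["img"][90:300,150:430],cv2.COLOR_RGB2BGR),None,fx=2.5,fy=2.5))
```

```text
t 5.75 p [0.3943 0.3236 0.1272] rpy [ 3.139 -0.987  0.523] z [ 0.725  0.414 -0.551] q [ 0.652 -0.579  2.371 -0.302  0.382  1.924] F [-0.6 -0.1 -1.5] w 0.0142 ff 30.0
```

View pics/side1c.png

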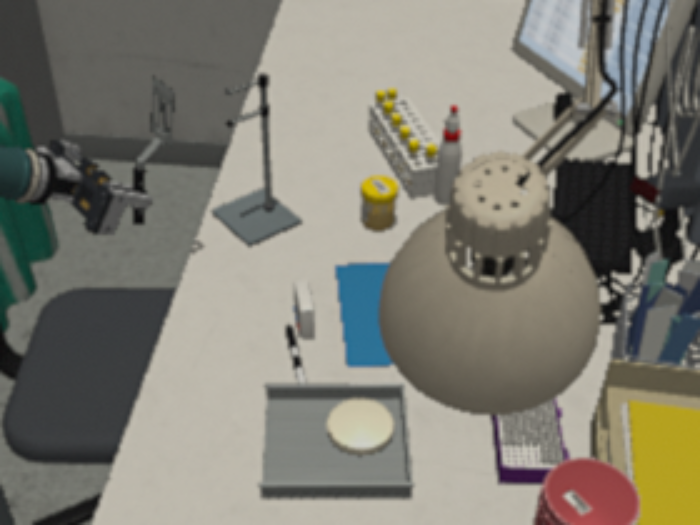

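The lifter is off the hook and held upright in the gripper at crop (150,150); the stand, tray, dish, timer and marker have not moved.

```bash
cat >> h.py <<'E'
def pose(grip,yaw,tilt):
    R1=Ro.from_euler("z",yaw)*Ro.from_euler("x",np.pi)*Ro.from_euler("y",tilt)
    return dict(tool_pos=np.array(grip,float)+R1.apply([0,0,.019]),ee_rot=R1.as_euler("xyz"))
def chain(*ps,o=None):
    for p in ps: goto(p[0],p[1],p[2],True,o); o=pose(*p)
E
python3 - <<'E'
from h import *
chain(([.42,.22,.22],.45,.30),([.456,.197,.09],.40,-.41))
d=__import__("pickle").load(open("d0.pkl","rb"));W=cloud(d["top"])
for v in range(225,300,8): print([ (W[v,u].round(2)).tolist() for u in (190,220)])
E
```

```text
[0.0485, 0.1032, -0.0606, -0.0418, -0.6879, 0.0584] len 0.129 deg 39.6
[-0.0294, 0.036, 0.1262, 0.0028, -0.7098, 0.051] len 0.135 deg 40.8
[[0.59, 0.27, -0.01], [0.59, 0.18, -0.0]]
[[0.57, 0.27, -0.0], [0.56, 0.18, 0.0]]
[[0.54, 0.27, 0.0], [0.54, 0.18, 0.0]]
[[0.51, 0.27, 0.01], [0.51, 0.18, 0.01]]
[[0.49, 0.27, -0.0], [0.49, 0.18, 0.01]]
[[0.47, 0.27, -0.0], [0.46, 0.18, 0.01]]
[[0.44, 0.27, -0.0], [0.44, 0.18, 0.0]]
[[0.44, 0.32, -0.31], [0.42, 0.18, 0.0]]
[[0.41, 0.32, -0.32], [0.41, 0.21, -0.31]]
[[0.38, 0.32, -0.31], [0.38, 0.21, -0.31]]
```

Request:
{"method": "carry_out", "body": {"commands": [[0.011,0.022,-0.013,-0.009,-0.145,0.013],[0.022,0.044,-0.026,-0.018,-0.29,0.026],[0.033,0.066,-0.04,-0.027,-0.435,0.038],[0.042,0.09,-0.053,-0.036,-0.58,0.05],[0.0485,0.103,-0.06,-0.042,-0.688,0.058]]}}

```text
time: 6.3
tool_pos: [0.4291, 0.2219, 0.2061]
ee_rot: [3.14, -0.302, 0.447]
wrist_force: [-0.1, 1.3, -0.8]
width: 0.0137
finger_force: 30.0
```

Request:
{"method": "carry_out", "body": {"commands": [[-0.003,0.007,0.025,0,-0.14,0.01],[-0.006,0.014,0.05,0,-0.28,0.02],[-0.01,0.022,0.075,0,-0.42,0.03],[-0.014,0.03,0.1,0,-0.56,0.04],[-0.018,0.034,0.115,0.003,-0.65,0.048]]}}

```text
time: 6.8
tool_pos: [0.4582, 0.1998, 0.0835]
ee_rot: [-3.14, 0.355, 0.402]
wrist_force: [-0.2, 0.5, -0.5]
width: 0.0138
finger_force: 30.0
```

Request:
{"method": "carry_out", "body": {"commands": [[0,0,0,0,-0.04,0],[0,0,0,0,-0.06,0],[0,0,0,0,-0.06,0],[0,0,0,0,-0.06,0],[0,0,0,0,-0.06,0]]}}

```text
time: 7.3
tool_pos: [0.4565, 0.2002, 0.0881]
ee_rot: [-3.14, 0.407, 0.404]
wrist_force: [-0.1, 0.3, -0.6]
width: 0.0137
finger_force: 30.0
```

Run:
```python
from h import *
o=st(); R=Ro.from_euler("xyz",o["ee_rot"]); print("grip",(o["tool_pos"]-R.apply([0,0,.019])).round(4))
chain(([.475,.205,.055],.40,-.41),([.475,.205,.037],.40,-.41))
s=snapshot("side");W=cloud(s);P=W[(W[...,0]>.5)&(W[...,0]<.68)&(W[...,1]>.2)&(W[...,1]<.34)&(W[...,2]>.02)&(W[...,2]<.2)]
print(len(P))
if len(P)>20:
    c=P.mean(0);_,_,V=np.linalg.svd(P-c);print(c.round(3),V[2].round(3),P.min(0).round(3),P.max(0).round(3))
```

```text
t 7.3 p [0.4565 0.2002 0.0881] rpy [-3.14   0.407  0.404] z [-0.364 -0.154 -0.918] q [ 0.321  0.346  1.355 -0.032  1.846  1.487] F [-0.1  0.3 -0.6] w 0.0137 ff 30.0
grip [0.4634 0.2032 0.1056]
[0.0304, 0.0029, 0.0419, -0.0001, -0.0034, 0.0033] len 0.052 deg 0.3
[0.0072, -0.0, 0.0165, -0.0, -0.0, -0.0] len 0.018 deg 0.0
244
[0.576 0.247 0.08 ] [ 0.193 -0.86  -0.473] [0.502 0.202 0.065] [0.643 0.301 0.199]
```

Request:
{"method": "carry_out", "body": {"commands": [[0.006,0.001,0.009,0,0,0],[0.014,0.002,0.02,0,0,0],[0.022,0.003,0.031,0,0,0],[0.028,0.003,0.039,0,0,0],[0.0305,0.003,0.042,0,0,0]]}}

```text
time: 7.85
tool_pos: [0.4668, 0.2014, 0.0341]
ee_rot: [-3.139, 0.413, 0.403]
wrist_force: [-0.2, 0.2, -1.7]
width: 0.014
finger_force: 30.0
```

Run:
```python
from h import *
for n in("side","top"):
    s=snapshot(n)
    if n=="side": o=st(); R=Ro.from_euler("xyz",o["ee_rot"]); g=o["tool_pos"]-R.apply([0,0,.019]);print("grip",g.round(4))
    yaw=.403;x=np.array([np.cos(yaw),np.sin(yaw),0]);y=np.array([-x[1],x[0],0])
    W=cloud(s);D=W-g; X=D@x;Y=D@y
    for a in range(95,180,14):
        for b in(-30,-12,12):
            m=(X>a/1000)&(X<(a+14)/1000)&(Y>b/1000)&(Y<(b+18)/1000)&(W[...,2]>-.02)&(W[...,2]<.06)
            if m.sum()>3: print(n,a,b,m.sum(),np.percentile(W[m][:,2],[10,50,90]).round(4))
```

```text
t 7.9 p [0.4669 0.2015 0.0342] rpy [-3.139  0.413  0.404] z [-0.37  -0.156 -0.916] q [ 0.318  0.416  1.376 -0.033  1.761  1.486] F [ 0.3 -0.2 -1. ] w 0.0136 ff 30.0
grip [0.474  0.2045 0.0516]
side 95 -30 20 [-0.0022  0.0149  0.0192]
side 95 -12 11 [0.0001 0.0149 0.0191]
side 95 12 6 [0.014  0.0154 0.0182]
side 109 -30 15 [-0.0043  0.0008  0.0159]
side 109 -12 9 [0.0097 0.0152 0.0174]
side 109 12 6 [0.0013 0.0116 0.0169]
side 123 -30 13 [-0.0025  0.0011  0.0161]
side 123 -12 10 [-0.0027  0.0134  0.015 ]
side 123 12 9 [-0.0023  0.0127  0.016 ]
side 137 -30 11 [0.0121 0.015  0.0182]
side 137 -12 9 [-0.0015  0.0155  0.0169]
side 137 12 11 [-0.0012  0.014   0.0171]
side 151 -30 13 [-0.0023  0.0121  0.0183]
side 151 -12 11 [-0.0012  0.0146  0.0177]
side 151 12 15 [0.0001 0.0133 0.0176]
side 165 -30 14 [-0.0028  0.0139  0.0177]
side 165 -12 8 [0.0128 0.0151 0.018 ]
side 165 12 11 [0.0112 0.0139 0.0167]
side 179 -30 12 [-0.004  -0.001   0.0123]
side 179 -12 5 [0.0049 0.0142 0.0149]
```

Request:
{"method": "carry_out", "body": {"commands": [[0.0015,0,0.0035,0,0,0],[0.003,0,0.007,0,0,0],[0.004,0,0.0095,0,0,0],[0.0048,0,0.0112,0,0,0],[0.0052,0,0.0119,0,0,0]]}}

```text
time: 8.45
tool_pos: [0.4677, 0.2018, 0.0232]
ee_rot: [-3.14, 0.41, 0.404]
wrist_force: [-0.4, -0.5, -1.2]
width: 0.0139
finger_force: 30.0
```

Request:
{"method": "carry_out", "body": {"commands": [[0.0004,0,0.0009,0,0,0],[0.0008,0,0.0018,0,0,0],[0.0008,0,0.0018,0,0,0],[0.0008,0,0.0018,0,0,0],[0.0008,0,0.0018,0,0,0]]}}

```text
time: 8.95
tool_pos: [0.4678, 0.2019, 0.0214]
ee_rot: [-3.14, 0.409, 0.403]
wrist_force: [-0.2, 0.7, -1.1]
width: 0.0137
finger_force: 30.0
```

Run:
```python
from h import *
o=st(); R=Ro.from_euler("xyz",o["ee_rot"]); print("grip",(o["tool_pos"]-R.apply([0,0,.019])).round(4),o["wrist_torque"].round(2))
```

```text
t 8.95 p [0.4678 0.2019 0.0214] rpy [-3.14   0.409  0.403] z [-0.367 -0.155 -0.917] q [ 0.318  0.427  1.388 -0.033  1.735  1.487] F [-0.2  0.7 -1.1] w 0.0137 ff 30.0
grip [0.4748 0.2048 0.0389] [ 0.08 -0.13  0.02]
```

Request:
{"method": "carry_out", "body": {"commands": [[0.0003,0,0.0006,0,0,0],[0.0006,0,0.0012,0,0,0],[0.0008,0,0.0018,0,0,0],[0.0008,0,0.0018,0,0,0],[0.0008,0,0.0018,0,0,0]]}}

```text
time: 9.45
tool_pos: [0.4678, 0.2018, 0.0194]
ee_rot: [-3.14, 0.41, 0.403]
wrist_force: [0.2, 0.2, -1.3]
width: 0.0139
finger_force: 30.0
```

Request:
{"method": "carry_out", "body": {"commands": [[0.0002,0,0.0005,0,0,0],[0.0004,0,0.0009,0,0,0],[0.0004,0,0.0009,0,0,0],[0.0004,0,0.0009,0,0,0],[0.0004,0,0.0009,0,0,0]]}}

```text
time: 9.95
tool_pos: [0.4677, 0.2018, 0.0187]
ee_rot: [-3.14, 0.41, 0.403]
wrist_force: [-2.1, -0.3, 1.6]
width: 0.0139
finger_force: 30.0
```

Run:
```python
from h import *
o=st(); R=Ro.from_euler("xyz",o["ee_rot"]); print("grip",(o["tool_pos"]-R.apply([0,0,.019])).round(4),o["wrist_torque"].round(2))
```

```text
t 9.95 p [0.4677 0.2018 0.0187] rpy [-3.14   0.41   0.403] z [-0.367 -0.155 -0.917] q [ 0.318  0.429  1.39  -0.033  1.731  1.487] F [-2.1 -0.3  1.6] w 0.0139 ff 30.0
grip [0.4747 0.2047 0.0361] [-0.    0.07 -0.02]
```

Request:
{"method": "carry_out", "body": {"commands": [[0,0,0,0,0,0],[0,0,0,0,0,0],[0,0,0,0,0,0],[0,0,0,0,0,0],[0,0,0,0,0,0]], "jaw": 0.5}}

```text
time: 10.45
tool_pos: [0.4679, 0.2019, 0.0184]
ee_rot: [-3.14, 0.409, 0.403]
wrist_force: [0.1, 0.4, -0.0]
width: 0.0464
finger_force: 0.0
```

Request:
{"method": "carry_out", "body": {"commands": [[0,0,-0.01,0,0,0],[0,0,-0.03,0,0,0],[0,0,-0.055,0,0,0],[0,0,-0.075,0,0,0],[0,0,-0.08,0,0,0]]}}

```text
time: 10.95
tool_pos: [0.4994, 0.215, 0.0949]
ee_rot: [-3.14, 0.403, 0.403]
wrist_force: [0.3, 0.6, 0.3]
width: 0.0472
finger_force: 0.0
```

```bash
cat >> h.py <<'E'
def lifter(s,c,yaw,zr=(.022,.06)):
    """dark handle at z.. : long axis and centre"""
    W=cloud(s);hsv=cv2.cvtColor(s["img"],cv2.COLOR_RGB2HSV)
    m=(hsv[...,2]<75)&(W[...,2]>zr[0])&(W[...,2]<zr[1])&(np.hypot(W[...,0]-c[0],W[...,1]-c[1])<.075)
    n,lab,sta,_=cv2.connectedComponentsWithStats(m.astype(np.uint8)); m=lab==1+np.argmax(sta[1:,4])
    P=W[m];r=cv2.minAreaRect(P[:,:2].astype(np.float32));print("handle",len(P),np.round(r[0],4),np.round(r[1],4),round(r[2],2),"z",np.percentile(P[:,2],[5,50,95]).round(4))
E
python3 - <<'E'
from h import *
o=st()
x=np.array([np.cos(.403),np.sin(.403),0])
for n in("top","side","wrist"):
    s=snapshot(n)
    try: lifter(s,(.475,.205),.4)
    except Exception as e: print(n,e)
    save(s,n+"2.png")
E
```

```text
t 10.95 p [0.4994 0.215  0.0949] rpy [-3.14   0.403  0.403] z [-0.362 -0.153 -0.92 ] q [ 0.322  0.436  1.219 -0.032  1.889  1.486] F [0.3 0.6 0.3] w 0.0472 ff 0.0
handle 112 [0.4692 0.2024] [0.0808 0.013 ] 21.48 z [0.0396 0.0465 0.052 ]
handle 117 [0.479  0.2012] [0.1009 0.0169] 25.95 z [0.031  0.0414 0.0473]
handle 2263 [0.4791 0.2063] [0.101  0.0138] 22.58 z [0.0431 0.0458 0.0469]
```

View pics/top2.png

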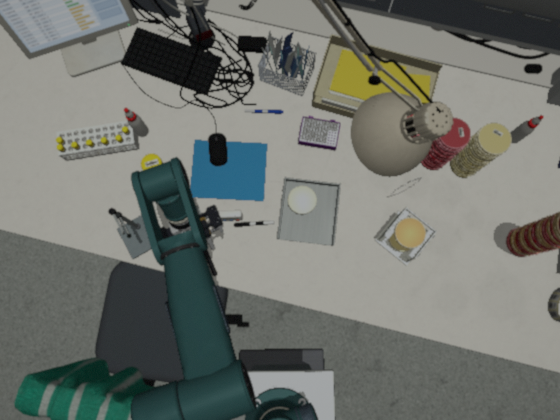

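The arm stands over the lifter, which lies flat by the stand at about (205,235). The marker (253,223), timer (232,213), tray and rack are untouched. The wrist depth puts the handle centre at (0.479,0.206), yaw 0.394, with its top at 0.046.

Run:
```python
from h import *
chain(([.4865,.2095,.10],.394,0),([.4865,.2095,.036],.394,0))
```

```text
[-0.0064, 0.0002, 0.0144, 0.0002, 0.4095, 0.009] len 0.016 deg 23.5
[-0.0, -0.0, 0.064, 0.0, -0.0, 0.0] len 0.064 deg 0.0
```

Request:
{"method": "carry_out", "body": {"commands": [[-0.0015,0,0.003,0,0.1,0.002],[-0.003,0,0.007,0,0.2,0.004],[-0.005,0,0.011,0,0.3,0.006],[-0.0064,0,0.014,0,0.38,0.009],[-0.0064,0,0.0144,0,0.4095,0.009]]}}

```text
time: 11.6
tool_pos: [0.4835, 0.2087, 0.0795]
ee_rot: [-3.142, 0.002, 0.394]
wrist_force: [-0.1, -0.1, -0.2]
width: 0.0468
finger_force: 0.0
```

Request:
{"method": "carry_out", "body": {"commands": [[0,0,0.01,0,0,0],[0,0,0.028,0,0,0],[0,0,0.046,0,0,0],[0,0,0.058,0,0,0],[0,0,0.063,0,0,0]]}}

```text
time: 12.1
tool_pos: [0.4849, 0.2092, 0.0153]
ee_rot: [-3.141, 0.005, 0.394]
wrist_force: [0.3, 0.8, -0.2]
width: 0.0474
finger_force: 0.0
```

Run:
```python
from h import *
o=st(); chain(([.4865,.2095,.036],.394,0))
```

```text
t 12.1 p [0.4849 0.2092 0.0153] rpy [-3.141  0.005  0.394] z [-0.005 -0.002 -1.   ] q [ 0.3    0.161  1.679 -0.     1.307  1.477] F [ 0.3  0.8 -0.2] w 0.0474 ff 0.0
[0.0016, 0.0003, -0.0017, -0.0003, 0.0052, -0.0] len 0.002 deg 0.3
```

Close, then lift slightly and check.

Request:
{"method": "carry_out", "body": {"commands": [[0,0,0,0,0.003,0],[0,0,0,0,0.005,0],[0,0,0,0,0.005,0],[0,0,0,0,0.005,0],[0,0,0,0,0.005,0]], "jaw": 0}}

```text
time: 12.6
tool_pos: [0.4869, 0.2099, 0.0189]
ee_rot: [3.141, -0.006, 0.394]
wrist_force: [-0.4, 0.1, -0.0]
width: 0.0141
finger_force: 30.0
```

Request:
{"method": "carry_out", "body": {"commands": [[0,0,0,0,0,0],[0,0,-0.005,0,0,0],[0,0,-0.025,0,0,0],[0,0,-0.055,0,0,0],[0,0,-0.065,0,0,0]]}}

```text
time: 13.1
tool_pos: [0.4878, 0.21, 0.0862]
ee_rot: [3.141, -0.01, 0.394]
wrist_force: [-0.1, 0.4, -0.7]
width: 0.0133
finger_force: 30.0
```

```bash
cat >> h.py <<'E'
def blade(s,g,yaw,zr):
    """fit plane to blade top, in lifter heading frame (origin at grip point g)"""
    x=np.array([np.cos(yaw),np.sin(yaw),0]);y=np.array([-x[1],x[0],0])
    W=cloud(s);D=W-g;X=D@x;Y=D@y;m=(X>.085)&(X<.175)&(abs(Y)<.035)&(W[...,2]>zr[0])&(W[...,2]<zr[1])
    A=np.c_[X[m],Y[m],np.ones(m.sum())];k=np.linalg.lstsq(A,W[m][:,2],rcond=None)[0]
    print("blade n",m.sum(),"slope x,y",k[:2].round(4),"z at mid(.127)",(k[0]*.127+k[2]).round(4),"X",np.percentile(X[m],[1,99]).round(4),"Y",np.percentile(Y[m],[1,99]).round(4),"res",np.std(A@k-W[m][:,2]).round(4))
E
python3 - <<'E'
from h import *
o=st();R=Ro.from_euler("xyz",o["ee_rot"]); g=o["tool_pos"]-R.apply([0,0,.019]);print(g)
for n in("side","top","wrist"):
    s=snapshot(n)
    try: blade(s,g,o["ee_rot"][2],(.045,.09))
    except Exception as e: print(n,e)
E
```

```text
t 13.1 p [0.4878 0.21   0.0862] rpy [ 3.141 -0.01   0.394] z [ 0.009  0.003 -1.   ] q [0.3   0.092 1.605 0.    1.435 1.477] F [-0.1  0.4 -0.7] w 0.0133 ff 30.0
[0.48757476 0.20995618 0.10523279]
blade n 172 slope x,y [-0.0168 -0.0101] z at mid(.127) 0.0682 X [0.087  0.1687] Y [-0.0318  0.0309] res 0.0022
blade n 254 slope x,y [-0.0734  0.0027] z at mid(.127) 0.0728 X [0.1216 0.1704] Y [-0.0304  0.0286] res 0.0036
blade n 7286 slope x,y [-0.0298 -0.0002] z at mid(.127) 0.0681 X [0.0853 0.1268] Y [-0.0295  0.0296] res 0.001
```

Run:
```python
from h import *
tx=np.array([np.cos(-.133),np.sin(-.133)]);ty=np.array([-tx[1],tx[0]]);c0=np.array([.6256,-.0985])
def ray(s,uv,z):
    R=np.array(s["R"]);t=np.array(s["t"]);C=-R.T@t
    d=R.T@np.array([(uv[0]-s["cx"])/s["fx"],(uv[1]-s["cy"])/s["fy"],1]);return C+d*(z-C[2])/d[2]
for n,(u0,u1,v0,v1) in {"top":(280,336,180,240),"side":(258,313,246,284)}.items():
    s=snapshot(n);im=s["img"].astype(int);W=cloud(s)
    g=im[...,0]-im[...,2]; sub=g[v0:v1,u0:u1]
    th,m=cv2.threshold(np.clip(sub,0,255).astype(np.uint8),0,255,cv2.THRESH_OTSU)
    nn,lab,sta,_=cv2.connectedComponentsWithStats(m);k=1+np.argmax(sta[1:,4])
    cs,_=cv2.findContours((lab==k).astype(np.uint8),cv2.RETR_EXTERNAL,cv2.CHAIN_APPROX_NONE)
    e=cv2.fitEllipse(max(cs,key=len)); uv=np.array(e[0])+[u0,v0]
    p=ray(s,uv,.014); d=p[:2]-c0
    print(n,"th",th,"ell",np.round(e,2).tolist() if 0 else e,"uv",uv.round(1),"dish",p.round(4),"tray frame",(d@tx).round(4),(d@ty).round(4))
    # tray walls points in tray frame
    D=W[...,:2]-c0;X=D@tx;Y=D@ty;z=W[...,2]
    mm=(z>.021)&(z<.04)&(abs(X)<.12)&(abs(Y)<.11)
    b=mm&(X>.08)&(abs(Y)<.07);l=mm&(Y>.07)&(abs(X)<.08);r=mm&(Y<-.07)&(abs(X)<.08)
    for q,A,nm in((b,X,"back"),(l,Y,"L"),(r,Y,"R")):
        if q.sum()>5:
            B=Y if nm=="back" else X
            print(nm,q.sum(),np.percentile(A[q],[5,50,95]).round(4),"slope",np.polyfit(B[q],A[q],1).round(4))
st()
chain(([.46,.10,.16],.15,.01),([.42,-.0457,.10],-.133,.01))
```

```text
top th 4.0 ell ((21.848052978515625, 19.80014419555664), (26.8527774810791, 27.144954681396484), 117.90518188476562) uv [301.8 199.8] dish [ 0.6615 -0.0774  0.014 ] tray frame 0.0328 0.0257
back 88 [0.0914 0.0936 0.0968] slope [-0.0005  0.0937]
L 95 [0.0822 0.0846 0.0873] slope [-0.0025  0.0847]
R 98 [-0.087  -0.0841 -0.0818] slope [-0.0004 -0.0843]
side th 16.0 ell ((35.737220764160156, 13.611597061157227), (21.464035034179688, 26.044221878051758), 92.68798828125) uv [293.7 259.6] dish [ 0.6623 -0.0794  0.014 ] tray frame 0.0338 0.0238
back 49 [0.0909 0.0929 0.0952] slope [0.0031 0.093 ]
L 132 [0.0797 0.0832 0.0879] slope [-0.0071  0.0835]
R 107 [-0.0895 -0.086  -0.0835] slope [-0.0044 -0.0861]
t 13.35 p [0.4851 0.2092 0.0815] rpy [ 3.142e+00 -2.000e-03  3.940e-01] z [ 0.002  0.001 -1.   ] q [0.3   0.096 1.611 0.    1.433 1.476] F [-0.9  0.5 -1.2] w 0.0137 ff 30.0
[-0.0648, 0.0912, -0.0596, -0.0014, 0.008, 0.244] len 0.127 deg 14.0
[-0.0619, 0.1381, 0.0594, -0.0028, -0.0, 0.283] len 0.163 deg 16.2
```

Request:
{"method": "carry_out", "body": {"commands": [[-0.01,0.01,-0.02,0,0,0.02],[-0.022,0.03,-0.04,0,0.004,0.08],[-0.038,0.053,-0.055,0,0.008,0.14],[-0.054,0.076,-0.06,0,0.008,0.2],[-0.065,0.091,-0.06,0,0.008,0.244]]}}

```text
time: 13.85
tool_pos: [0.4602, 0.099, 0.1424]
ee_rot: [-3.14, -0.012, 0.147]
wrist_force: [0.2, 0.1, -0.8]
width: 0.0138
finger_force: 30.0
```

Request:
{"method": "carry_out", "body": {"commands": [[-0.015,0.034,0,0,0,0.07],[-0.03,0.068,0.01,0,0,0.14],[-0.045,0.1,0.03,0,0,0.21],[-0.057,0.128,0.05,0,0,0.263],[-0.062,0.138,0.059,0,0,0.283]]}}

```text
time: 14.35
tool_pos: [0.4178, -0.0465, 0.0792]
ee_rot: [-3.136, -0.005, -0.137]
wrist_force: [-0.2, 0.3, -0.5]
width: 0.0141
finger_force: 30.0
```

Request:
{"method": "carry_out", "body": {"commands": [[0,0,0,0,0,0],[0,0,0,0,0,0],[0,0,0,0,0,0],[0,0,0,0,0,0],[0,0,0,0,0,0]]}}

```text
time: 14.85
tool_pos: [0.4215, -0.0443, 0.0835]
ee_rot: [-3.136, -0.013, -0.131]
wrist_force: [1.0, -0.2, -1.4]
width: 0.0139
finger_force: 30.0
```

Run:
```python
from h import *
o=st();R=Ro.from_euler("xyz",o["ee_rot"]); g=o["tool_pos"]-R.apply([0,0,.019]);print(g.round(4))
for n in("side","top","wrist"):
    s=snapshot(n)
    try: blade(s,g,o["ee_rot"][2],(.04,.09))
    except Exception as e: print(n,e)
d=g[:2]-np.array([.6256,-.0985]);t=np.array([np.cos(-.133),np.sin(-.133)]);print("tray frame",d@t,d@np.array([-t[1],t[0]]))
chain(([.4194,-.0457,.045],-.133,.01))
```

```text
t 14.85 p [ 0.4215 -0.0443  0.0835] rpy [-3.136 -0.013 -0.131] z [ 0.014  0.004 -1.   ] q [-0.245 -0.152  1.848  0.007  1.433  1.457] F [ 1.  -0.2 -1.4] w 0.0139 ff 30.0
[ 0.4213 -0.0444  0.1025]
blade n 295 slope x,y [-0.0153  0.0039] z at mid(.127) 0.0659 X [0.0858 0.1679] Y [-0.0293  0.032 ] res 0.002
blade n 444 slope x,y [-0.0192 -0.0039] z at mid(.127) 0.0677 X [0.0856 0.1695] Y [-0.0293  0.0296] res 0.0038
blade n 7368 slope x,y [-0.0284  0.0051] z at mid(.127) 0.0666 X [0.0853 0.1271] Y [-0.0295  0.0297] res 0.001
tray frame -0.2096792664037985 0.0265097919662788
[-0.0021, 0.0016, 0.0571, -0.0054, -0.0023, 0.0009] len 0.057 deg 0.3
```

Request:
{"method": "carry_out", "body": {"commands": [[-0.0005,0.0005,0.012,-0.002,0,0],[-0.001,0.001,0.028,-0.004,0,0],[-0.0015,0.0012,0.044,-0.005,0,0],[-0.002,0.0014,0.053,-0.005,0,0],[-0.002,0.0016,0.0565,-0.005,0,0]]}}

```text
time: 15.5
tool_pos: [0.4181, -0.0458, 0.0246]
ee_rot: [-3.141, -0.009, -0.133]
wrist_force: [-0.9, -0.1, -0.8]
width: 0.0141
finger_force: 30.0
```

Request:
{"method": "carry_out", "body": {"commands": [[0,0,0.001,0,0,0],[0,0,0.002,0,0,0],[0,0,0.003,0,0,0],[0,0,0.003,0,0,0],[0,0,0.003,0,0,0]]}}

```text
time: 16.0
tool_pos: [0.4197, -0.0462, 0.0237]
ee_rot: [-3.141, -0.013, -0.133]
wrist_force: [-1.0, -0.1, -1.0]
width: 0.0137
finger_force: 30.0
```

```bash
cat >> h.py <<'E'
def tf():
    o=st();R=Ro.from_euler("xyz",o["ee_rot"]); g=o["tool_pos"]-R.apply([0,0,.019])
    d=g[:2]-np.array([.6256,-.0985]);t=np.array([np.cos(-.133),np.sin(-.133)]);print("grip z",g[2].round(4),"tray frame grip",(d@t).round(4),(d@np.array([-t[1],t[0]])).round(4),"Tq",o["wrist_torque"].round(2)); return o,g
E
python3 - <<'E'
from h import *
o,g=tf()
E
```

```text
t 16.0 p [ 0.4197 -0.0462  0.0237] rpy [-3.141 -0.013 -0.133] z [ 0.013 -0.001 -1.   ] q [-0.246 -0.097  1.926  0.002  1.3    1.458] F [-1.  -0.1 -1. ] w 0.0137 ff 30.0
grip z 0.0427 tray frame grip -0.2112 0.0246 Tq [0.11 0.14 0.01]
```

Request:
{"method": "carry_out", "body": {"commands": [[0,0,0.0007,0,0,0],[0,0,0.0014,0,0,0],[0,0,0.002,0,0,0],[0,0,0.002,0,0,0],[0,0,0.002,0,0,0]]}}

```text
time: 16.5
tool_pos: [0.4194, -0.0461, 0.0213]
ee_rot: [-3.141, -0.012, -0.133]
wrist_force: [0.4, 0.1, -0.3]
width: 0.0135
finger_force: 30.0
```

Request:
{"method": "carry_out", "body": {"commands": [[0,0,0.0005,0,0,0],[0,0,0.001,0,0,0],[0,0,0.001,0,0,0],[0,0,0.001,0,0,0],[0,0,0.001,0,0,0]]}}

```text
time: 17.0
tool_pos: [0.4194, -0.0461, 0.0204]
ee_rot: [-3.141, -0.012, -0.133]
wrist_force: [-1.9, 0.3, 2.3]
width: 0.0137
finger_force: 30.0
```

Run:
```python
from h import *
o,g=tf()
```

```text
t 17.0 p [ 0.4194 -0.0461  0.0204] rpy [-3.141 -0.012 -0.133] z [ 0.012 -0.001 -1.   ] q [-0.245 -0.093  1.93   0.002  1.293  1.458] F [-1.9  0.3  2.3] w 0.0137 ff 30.0
grip z 0.0394 tray frame grip -0.2115 0.0246 Tq [0.07 0.19 0.01]
```

Request:
{"method": "carry_out", "body": {"commands": [[0.004,0,0,0,0,0],[0.01,0,0,0,0,0],[0.017,0,0,0,0,0],[0.024,0,0,0,0,0],[0.03,0,0,0,0,0]]}}

```text
time: 17.5
tool_pos: [0.4499, -0.0502, 0.0207]
ee_rot: [-3.141, -0.012, -0.133]
wrist_force: [-4.0, -0.2, 3.3]
width: 0.0134
finger_force: 30.0
```

Request:
{"method": "carry_out", "body": {"commands": [[0.005,0,0,0,0,0],[0.01,0,0,0,0,0],[0.015,0,0,0,0,0],[0.02,0,0,0,0,0],[0.025,0,0,0,0,0]]}}

```text
time: 18.0
tool_pos: [0.4655, -0.052, 0.0188]
ee_rot: [-3.141, 0.01, -0.132]
wrist_force: [-26.4, 3.1, 15.5]
width: 0.0135
finger_force: 30.0
```

```bash
cat >> h.py <<'E'
def ray(s,uv,z):
    R=np.array(s["R"]);t=np.array(s["t"]);C=-R.T@t
    d=R.T@np.array([(uv[0]-s["cx"])/s["fx"],(uv[1]-s["cy"])/s["fy"],1]);return C+d*(z-C[2])/d[2]
def dish(n,box,z,th=None):
    u0,u1,v0,v1=box;s=snapshot(n);im=s["img"].astype(int);sub=np.clip((im[...,0]-im[...,2])[v0:v1,u0:u1],0,255).astype(np.uint8)
    t,m=cv2.threshold(sub,th or 0,255,cv2.THRESH_BINARY if th else cv2.THRESH_OTSU)
    nn,lab,sta,_=cv2.connectedComponentsWithStats(m);k=1+np.argmax(sta[1:,4])
    cs,_=cv2.findContours((lab==k).astype(np.uint8),cv2.RETR_EXTERNAL,cv2.CHAIN_APPROX_NONE);e=cv2.fitEllipse(max(cs,key=len))
    uv=np.array(e[0])+[u0,v0];p=ray(s,uv,z);q=cloud(s)[v0:v1,u0:u1][lab==k]
    A=np.c_[q[:,:2]-p[:2],np.ones(len(q))];ok=~np.isnan(q).any(1);kf=np.linalg.lstsq(A[ok],q[ok,2],rcond=None)[0]
    d=p[:2]-np.array([.6256,-.0985]);tx=np.array([np.cos(-.133),np.sin(-.133)])
    print(n,"t",t,"axes",np.round(e[1],1),"uv",uv.round(1),"p",p.round(4),"z med",np.nanmedian(q[:,2]).round(4),"slope xy",kf[:2].round(3),"tray frame",(d@tx).round(4),(d@np.array([-tx[1],tx[0]])).round(4))
    return s,p
E
python3 - <<'E'
from h import *
o,g=tf()
dish("top",(280,336,180,240),.014,4);dish("side",(258,313,246,284),.014,16)
E
```

```text
t 18.0 p [ 0.4655 -0.052   0.0188] rpy [-3.141  0.01  -0.132] z [-0.01   0.002 -1.   ] q [-0.232  0.032  1.812 -0.     1.307  1.471] F [-26.4   3.1  15.5] w 0.0135 ff 30.0
grip z 0.0378 tray frame grip -0.1647 0.0248 Tq [ 0.49  4.43 -0.01]
top t 4.0 axes [26.8 27.3] uv [302.3 195.6] p [ 0.6747 -0.079   0.014 ] z med 0.0189 slope xy [ 0.033 -0.064] tray frame 0.0461 0.0259
side t 16.0 axes [21.5 26.2] uv [297.5 259.6] p [ 0.6749 -0.0812  0.014 ] z med 0.0165 slope xy [-0.001 -0.002] tray frame 0.0466 0.0237
```

Request:
{"method": "carry_out", "body": {"commands": [[-0.005,0,0,0,0,0],[-0.01,0,0,0,0,0],[-0.016,0,-0.002,0,0,0],[-0.022,0,-0.004,0,0,0],[-0.025,0,-0.005,0,0,0]]}}

```text
time: 18.6
tool_pos: [0.4491, -0.0501, 0.026]
ee_rot: [-3.141, -0.013, -0.133]
wrist_force: [0.2, -0.0, -0.9]
width: 0.014
finger_force: 30.0
```

```bash
cat >> h.py <<'E'
def prof(s,g,yaw,zr):
    x=np.array([np.cos(yaw),np.sin(yaw),0]);y=np.array([-x[1],x[0],0])
    W=cloud(s);D=W-g;X=D@x;Y=D@y
    for a in np.arange(.06,.19,.01):
        m=(X>a)&(X<a+.01)&(abs(Y)<.028)&((abs(Y)>.007))&(W[...,2]>zr[0])&(W[...,2]<zr[1])
        if m.sum()>5: print(round(a+.005,3),m.sum(),np.percentile(W[m][:,2],[20,50,80]).round(4))
E
python3 - <<'E'
from h import *
o,g=tf()
s=snapshot("wrist");prof(s,g,o["ee_rot"][2],(-.01,.05));save(s,"wrist3.png")
dish("top",(280,336,180,240),.014,4)
E
```

```text
t 18.6 p [ 0.4491 -0.0501  0.026 ] rpy [-3.141 -0.013 -0.133] z [ 0.013 -0.001 -1.   ] q [-0.238 -0.031  1.859  0.002  1.3    1.465] F [ 0.2 -0.  -0.9] w 0.014 ff 30.0
grip z 0.045 tray frame grip -0.1816 0.0246 Tq [0.02 0.15 0.04]
0.065 1282 [-0.0003  0.0003  0.0009]
0.075 1464 [-0.0002  0.0006  0.0138]
0.085 1643 [0.0132 0.014  0.0157]
0.095 1620 [0.0132 0.0139 0.0145]
0.105 1761 [0.0033 0.0137 0.0146]
0.115 1871 [0.0033 0.0141 0.015 ]
0.125 1475 [0.0031 0.0138 0.0152]
top t 4.0 axes [26.8 27.3] uv [302.1 195.7] p [ 0.6747 -0.0786  0.014 ] z med 0.0183 slope xy [ 0.018 -0.032] tray frame 0.046 0.0263
```

View pics/wrist3.png

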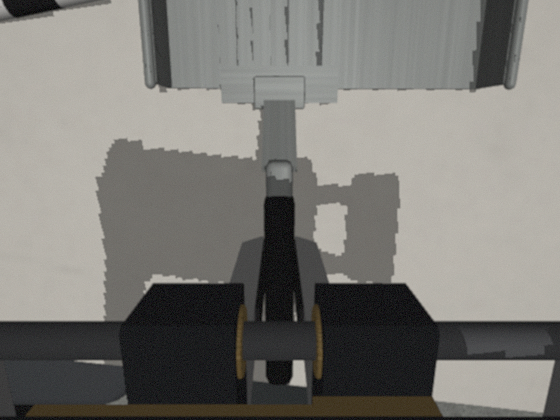

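The wrist view shows the blade inside the tray mouth with its front out of frame. Its profile is a few mm high and slightly tip-up, so I'll tip it down before sliding.

Request:
{"method": "carry_out", "body": {"commands": [[0,0,0,0,-0.015,0],[0,0,0,0,-0.03,0],[0,0,0,0,-0.045,0],[0,0,0,0,-0.05,0],[0,0,0,0,-0.05,0]]}}

```text
time: 19.2
tool_pos: [0.4494, -0.0501, 0.0254]
ee_rot: [-3.141, 0.039, -0.133]
wrist_force: [0.6, 1.0, -2.1]
width: 0.0136
finger_force: 30.0
```

Run:
```python
from h import *
o,g=tf()
s=snapshot("wrist");prof(s,g,o["ee_rot"][2],(.005,.05))
s=snapshot("side");prof(s,g,o["ee_rot"][2],(.005,.05))
```

```text
t 19.2 p [ 0.4494 -0.0501  0.0254] rpy [-3.141  0.039 -0.133] z [-0.038  0.006 -0.999] q [-0.234  0.012  1.819 -0.004  1.35   1.471] F [ 0.6  1.  -2.1] w 0.0136 ff 30.0
grip z 0.0444 tray frame grip -0.1803 0.0246 Tq [0.05 0.1  0.01]
0.065 95 [0.0227 0.0259 0.0294]
0.075 648 [0.0086 0.0099 0.0117]
0.085 1707 [0.0083 0.0091 0.0108]
0.095 1384 [0.008  0.0086 0.0092]
0.105 1152 [0.0078 0.0084 0.009 ]
0.115 1208 [0.0077 0.0083 0.0088]
0.125 567 [0.0075 0.0082 0.0088]
0.075 15 [0.0076 0.0084 0.0105]
0.085 23 [0.0072 0.0085 0.0108]
0.095 19 [0.0067 0.0083 0.0094]
0.105 18 [0.0066 0.0075 0.0087]
0.115 17 [0.0056 0.0068 0.0074]
0.125 14 [0.0062 0.0066 0.008 ]
0.135 16 [0.0063 0.0075 0.0081]
0.145 20 [0.0057 0.0066 0.0076]
0.155 22 [0.0055 0.0063 0.0077]
0.165 11 [0.0055 0.0059 0.0079]
0.185 17 [0.0099 0.0164 0.0183]
```

Request:
{"method": "carry_out", "body": {"commands": [[0,0,0.0007,0,0,0],[0,0,0.0014,0,0,0],[0.003,0,0.002,0,0,0],[0.006,0,0.002,0,0,0],[0.009,0,0.002,0,0,0]]}}

```text
time: 19.8
tool_pos: [0.4583, -0.0513, 0.0233]
ee_rot: [-3.141, 0.038, -0.133]
wrist_force: [-0.2, 0.3, -1.2]
width: 0.014
finger_force: 30.0
```

Request:
{"method": "carry_out", "body": {"commands": [[0.003,0,0,0,0,0],[0.006,0,0,0,0,0],[0.009,0,0,0,0,0],[0.012,0,0,0,0,0],[0.015,0,0,0,0,0]]}}

```text
time: 20.3
tool_pos: [0.473, -0.0533, 0.0227]
ee_rot: [-3.141, 0.038, -0.133]
wrist_force: [-1.4, 0.4, -1.1]
width: 0.0138
finger_force: 30.0
```

Run:
```python
from h import *
o,g=tf()
s=snapshot("side");prof(s,g,o["ee_rot"][2],(.0045,.05))
```

```text
t 20.3 p [ 0.473  -0.0533  0.0227] rpy [-3.141  0.038 -0.133] z [-0.038  0.006 -0.999] q [-0.229  0.067  1.768 -0.003  1.345  1.476] F [-1.4  0.4 -1.1] w 0.0138 ff 30.0
grip z 0.0417 tray frame grip -0.1565 0.0246 Tq [ 0.08  0.15 -0.01]
0.065 6 [0.0058 0.0114 0.0242]
0.075 13 [0.0057 0.0067 0.0094]
0.085 19 [0.0055 0.0062 0.0073]
0.095 12 [0.0052 0.0062 0.008 ]
0.105 6 [0.0052 0.006  0.0065]
0.115 9 [0.006  0.0065 0.0083]
0.125 9 [0.0052 0.0058 0.0063]
0.135 10 [0.0051 0.0058 0.0062]
0.145 11 [0.0048 0.0057 0.007 ]
0.155 12 [0.0053 0.0055 0.0075]
0.165 30 [0.0116 0.018  0.0203]
0.175 30 [0.0163 0.0176 0.0198]
0.185 28 [0.0156 0.0175 0.0186]
```

Request:
{"method": "carry_out", "body": {"commands": [[0,0,0.0006,0,0,0],[0.002,0,0.001,0,0,0],[0.004,0,0.001,0,0,0],[0.006,0,0.001,0,0,0],[0.008,0,0.001,0,0,0]]}}

```text
time: 20.85
tool_pos: [0.4808, -0.0543, 0.0216]
ee_rot: [-3.141, 0.038, -0.133]
wrist_force: [-2.0, 0.3, 0.9]
width: 0.0138
finger_force: 30.0
```

Run:
```python
from h import *
o,g=tf()
dish("top",(280,336,180,240),.014,4);dish("side",(258,313,240,284),.014,16)
```

```text
t 20.85 p [ 0.4808 -0.0543  0.0216] rpy [-3.141  0.038 -0.133] z [-0.038  0.005 -0.999] q [-0.227  0.085  1.751 -0.003  1.344  1.477] F [-2.   0.3  0.9] w 0.0138 ff 30.0
grip z 0.0405 tray frame grip -0.1486 0.0246 Tq [0.01 0.25 0.03]
top t 4.0 axes [27.1 27.5] uv [302.2 195.5] p [ 0.675  -0.0787  0.014 ] z med 0.0188 slope xy [ 0.007 -0.039] tray frame 0.0464 0.0261
side t 16.0 axes [21.5 26.3] uv [297.4 259.5] p [ 0.6747 -0.0806  0.014 ] z med 0.0176 slope xy [-0.014 -0.003] tray frame 0.0463 0.0243
```

Request:
{"method": "carry_out", "body": {"commands": [[0.004,0,0,0,0,0],[0.008,0,0,0,0,0],[0.013,0,0,0,0,0],[0.018,0,0,0,0,0],[0.022,0,0,0,0,0]]}}

```text
time: 21.45
tool_pos: [0.5028, -0.0573, 0.0209]
ee_rot: [-3.141, 0.039, -0.133]
wrist_force: [-5.5, 0.6, 5.8]
width: 0.0138
finger_force: 30.0
```

Run:
```python
from h import *
o,g=tf()
```

```text
t 21.45 p [ 0.5028 -0.0573  0.0209] rpy [-3.141  0.039 -0.133] z [-0.038  0.006 -0.999] q [-0.223  0.133  1.699 -0.003  1.348  1.481] F [-5.5  0.6  5.8] w 0.0138 ff 30.0
grip z 0.0399 tray frame grip -0.1265 0.0246 Tq [0.14 0.66 0.05]
```

Request:
{"method": "carry_out", "body": {"commands": [[0.004,0,-0.0005,0,0,0],[0.009,0,-0.001,0,0,0],[0.014,0,-0.001,0,0,0],[0.019,0,-0.001,0,0,0],[0.024,0,-0.0012,0,0,0]]}}

```text
time: 21.95
tool_pos: [0.5263, -0.0604, 0.0209]
ee_rot: [-3.141, 0.039, -0.133]
wrist_force: [-5.0, 1.3, 5.6]
width: 0.0136
finger_force: 30.0
```

Request:
{"method": "carry_out", "body": {"commands": [[0.004,0,0,0,0,0],[0.008,0,-0.0002,0,0,0],[0.012,0,-0.0004,0,0,0],[0.015,0,-0.0004,0,0,0],[0.017,0,-0.0004,0,0,0]]}}

```text
time: 22.45
tool_pos: [0.543, -0.0626, 0.0208]
ee_rot: [-3.141, 0.04, -0.133]
wrist_force: [-6.6, 1.4, 7.0]
width: 0.0138
finger_force: 30.0
```

Run:
```python
from h import *
o,g=tf()
dish("top",(280,336,180,240),.016,4);s,_=dish("side",(258,313,240,284),.016,16)
prof(s,g,o["ee_rot"][2],(.0045,.05))
```

```text
t 22.45 p [ 0.543  -0.0626  0.0208] rpy [-3.141  0.04  -0.133] z [-0.039  0.006 -0.999] q [-0.217  0.219  1.598 -0.003  1.364  1.488] F [-6.6  1.4  7. ] w 0.0138 ff 30.0
grip z 0.0398 tray frame grip -0.0858 0.0246 Tq [ 0.19  0.83 -0.  ]
top t 4.0 axes [18.2 26.3] uv [303.1 190.5] p [ 0.6905 -0.0819  0.016 ] z med 0.0209 slope xy [-2.29   0.529] tray frame 0.0621 0.0251
side t 16.0 axes [21.7 26.5] uv [297.5 259.5] p [ 0.6746 -0.0823  0.016 ] z med 0.0185 slope xy [ 0.008 -0.001] tray frame 0.0464 0.0225
0.065 9 [0.0056 0.0206 0.0233]
0.085 14 [0.0049 0.0054 0.0067]
0.095 28 [0.0153 0.0184 0.0205]
0.105 29 [0.0171 0.0184 0.0201]
0.115 27 [0.0171 0.0189 0.0208]
0.125 32 [0.0167 0.0182 0.0206]
0.135 26 [0.0179 0.0197 0.021 ]
0.145 28 [0.0166 0.0185 0.0207]
0.155 27 [0.0172 0.019  0.0209]
0.165 29 [0.0171 0.0193 0.0208]
0.175 19 [0.0152 0.0206 0.0293]
```

Request:
{"method": "carry_out", "body": {"commands": [[0.003,0,-0.0005,0,0,0],[0.006,0,-0.001,0,0,0],[0.009,0,-0.001,0,0,0],[0.011,0,-0.001,0,0,0],[0.011,0,-0.001,0,0,0]]}}

```text
time: 23.05
tool_pos: [0.5508, -0.0636, 0.0206]
ee_rot: [-3.141, 0.047, -0.133]
wrist_force: [-11.9, 2.0, 8.6]
width: 0.0137
finger_force: 30.0
```

Run:
```python
from h import *
o,g=tf()
```

```text
t 23.05 p [ 0.5508 -0.0636  0.0206] rpy [-3.141  0.047 -0.133] z [-0.047  0.007 -0.999] q [-0.215  0.241  1.572 -0.003  1.375  1.489] F [-11.9   2.    8.6] w 0.0137 ff 30.0
grip z 0.0396 tray frame grip -0.0779 0.0246 Tq [ 0.27  1.89 -0.01]
```

Request:
{"method": "carry_out", "body": {"commands": [[-0.003,0,0,0,0,0],[-0.005,0,-0.001,0,0,0],[-0.006,0,-0.004,0,0.005,0],[-0.006,0,-0.009,0,0.01,0],[-0.006,0,-0.014,0,0.01,0]]}}

```text
time: 23.55
tool_pos: [0.5487, -0.0634, 0.0355]
ee_rot: [-3.141, 0.028, -0.133]
wrist_force: [0.4, 0.5, -1.8]
width: 0.014
finger_force: 30.0
```

Run:
```python
from h import *
o,g=tf()
s=snapshot("side");prof(s,g,o["ee_rot"][2],(.0045,.06))
dish("side",(258,313,235,284),.028,16)
dish("top",(280,336,180,240),.028,4)
s=snapshot("wrist");prof(s,g,o["ee_rot"][2],(.0045,.06))
```

```text
t 23.55 p [ 0.5487 -0.0634  0.0355] rpy [-3.141  0.028 -0.133] z [-0.028  0.004 -1.   ] q [-0.217  0.209  1.579 -0.002  1.382  1.488] F [ 0.4  0.5 -1.8] w 0.014 ff 30.0
grip z 0.0545 tray frame grip -0.0803 0.0246 Tq [ 0.07  0.14 -0.02]
0.075 17 [0.018  0.02   0.0254]
0.085 32 [0.0194 0.0271 0.0352]
0.095 37 [0.033  0.035  0.0363]
0.105 28 [0.0333 0.0353 0.0362]
0.115 27 [0.0328 0.0354 0.0369]
0.125 29 [0.0328 0.0345 0.0359]
0.135 32 [0.0314 0.0331 0.0355]
0.145 30 [0.0326 0.0347 0.0367]
0.155 33 [0.0323 0.0343 0.0358]
0.165 23 [0.0245 0.0324 0.0352]
0.175 13 [0.0175 0.0288 0.0311]
side t 16.0 axes [21.7 26.7] uv [297.5 256. ] p [ 0.675  -0.0773  0.028 ] z med 0.0359 slope xy [-0.031 -0.03 ] tray frame 0.0461 0.0276
top t 4.0 axes [16.3 26. ] uv [303.5 188.4] p [ 0.6944 -0.0829  0.028 ] z med 0.0375 slope xy [-1.649  0.279] tray frame 0.0661 0.0245
0.065 126 [0.0048 0.037  0.0412]
0.075 521 [0.0211 0.0228 0.0244]
0.085 1863 [0.0214 0.0303 0.0374]
0.095 2137 [0.0366 0.0371 0.0377]
0.105 2225 [0.0365 0.0371 0.0377]
0.115 2319 [0.0364 0.0371 0.0377]
0.125 334 [0.0363 0.0369 0.0376]
```

Request:
{"method": "carry_out", "body": {"commands": [[0,0,-0.004,0,0,0],[0,0,-0.012,0,0,0],[0,0,-0.023,0,0,0],[0,0,-0.036,0,0,0],[0,0,-0.049,0,0,0]]}}

```text
time: 24.25
tool_pos: [0.5505, -0.0637, 0.0861]
ee_rot: [-3.141, 0.027, -0.133]
wrist_force: [0.2, 0.6, -2.4]
width: 0.0141
finger_force: 30.0
```

Request:
{"method": "carry_out", "body": {"commands": [[0,0,-0.012,0,0,0],[0,0,-0.021,0,0,0],[0,0,-0.027,0,0,0],[0,0,-0.03,0,0,0],[0,0,-0.031,0,0,0]]}}

```text
time: 24.75
tool_pos: [0.5509, -0.0637, 0.1155]
ee_rot: [-3.141, 0.028, -0.133]
wrist_force: [-0.0, -0.3, -1.7]
width: 0.0135
finger_force: 30.0
```

Run:
```python
from h import *
o,g=tf()
s=snapshot("wrist");prof(s,g,o["ee_rot"][2],(.06,.16))
chain(([.45,-.125,g[2]],-.40,-.028),([.352,-.22,g[2]],-.716,-.028))
```

```text
t 24.75 p [ 0.5509 -0.0637  0.1155] rpy [-3.141  0.028 -0.133] z [-0.028  0.004 -1.   ] q [-0.216  0.154  1.477 -0.002  1.539  1.488] F [-0.  -0.3 -1.7] w 0.0135 ff 30.0
grip z 0.1345 tray frame grip -0.0781 0.0245 Tq [ 0.07  0.21 -0.01]
0.065 96 [0.1145 0.1169 0.1203]
0.075 650 [0.1003 0.1014 0.1034]
0.085 1852 [0.1008 0.1156 0.1166]
0.095 2100 [0.1157 0.1163 0.1169]
0.105 2244 [0.1157 0.1163 0.1169]
0.115 2321 [0.1156 0.1162 0.1168]
0.125 192 [0.1155 0.1162 0.1167]
[-0.0923, 0.074, 0.0024, 0.0071, 0.0007, 0.2669] len 0.118 deg 15.3
[-0.0532, 0.1255, 0.0015, 0.0088, -0.0, 0.3159] len 0.136 deg 18.1
```

Run:
```python
from h import *
o,g=tf()
a=np.array([*g,-.133]);b=np.array([.352,-.22,g[2],-.716])
P=[]
for f in(.12,.37,.63,.88,1):
    q=a+f*(b-a);P.append((q[:3],q[3],-.028))
chain(*P)
```

```text
t 24.8 p [ 0.5508 -0.0637  0.1153] rpy [-3.141  0.029 -0.133] z [-0.028  0.004 -1.   ] q [-0.216  0.154  1.477 -0.002  1.539  1.488] F [ 0.5  0.1 -0.9] w 0.0137 ff 30.0
grip z 0.1342 tray frame grip -0.0782 0.0246 Tq [0.07 0.17 0.03]
[-0.0212, 0.0217, 0.0006, 0.0015, 0.0007, 0.0699] len 0.03 deg 4.0
[-0.0409, 0.0482, 0.0011, 0.0041, 0.0, 0.1457] len 0.063 deg 8.4
[-0.0348, 0.0558, 0.001, 0.0042, 0.0, 0.1515] len 0.066 deg 8.7
[-0.025, 0.0581, 0.0007, 0.0041, 0.0, 0.1457] len 0.063 deg 8.4
[-0.0078, 0.0293, 0.0002, 0.002, 0.0, 0.0699] len 0.03 deg 4.0
```

Request:
{"method": "carry_out", "body": {"commands": [[-0.001,0.001,0,0,0,0.004],[-0.004,0.004,0,0,0,0.014],[-0.008,0.009,0,0,0,0.028],[-0.014,0.015,0,0.001,0,0.047],[-0.021,0.0217,0.0006,0.0015,0.0007,0.07]]}}

```text
time: 25.3
tool_pos: [0.5266, -0.083, 0.1153]
ee_rot: [3.141, 0.028, -0.205]
wrist_force: [0.5, -0.3, -1.2]
width: 0.0136
finger_force: 30.0
```

Request:
{"method": "carry_out", "body": {"commands": [[-0.008,0.009,0,0.001,0,0.029],[-0.016,0.019,0,0.0016,0,0.058],[-0.025,0.029,0,0.0024,0,0.087],[-0.033,0.038,0,0.0032,0,0.116],[-0.041,0.048,0.001,0.004,0,0.146]]}}

```text
time: 25.8
tool_pos: [0.4765, -0.1219, 0.1157]
ee_rot: [3.142, 0.027, -0.352]
wrist_force: [-0.3, -0.6, -2.3]
width: 0.0139
finger_force: 30.0
```

Request:
{"method": "carry_out", "body": {"commands": [[-0.007,0.011,0,0.001,0,0.03],[-0.014,0.022,0,0.0016,0,0.06],[-0.021,0.033,0,0.0024,0,0.091],[-0.028,0.044,0,0.0032,0,0.121],[-0.035,0.056,0.001,0.004,0,0.151]]}}

```text
time: 26.3
tool_pos: [0.4246, -0.1625, 0.1156]
ee_rot: [3.141, 0.027, -0.503]
wrist_force: [-0.5, 0.1, -2.5]
width: 0.0137
finger_force: 30.0
```

Request:
{"method": "carry_out", "body": {"commands": [[-0.005,0.012,0,0.001,0,0.03],[-0.01,0.024,0,0.0016,0,0.059],[-0.015,0.036,0,0.0024,0,0.088],[-0.02,0.047,0,0.0032,0,0.117],[-0.025,0.058,0.0007,0.004,0,0.146]]}}

```text
time: 26.8
tool_pos: [0.3748, -0.2014, 0.1156]
ee_rot: [3.141, 0.027, -0.649]
wrist_force: [-0.4, -0.1, -1.9]
width: 0.0136
finger_force: 30.0
```

Request:
{"method": "carry_out", "body": {"commands": [[-0.003,0.01,0,0.001,0,0.024],[-0.005,0.018,0,0.001,0,0.044],[-0.007,0.025,0,0.0015,0,0.059],[-0.008,0.028,0,0.002,0,0.067],[-0.008,0.029,0,0.002,0,0.07]]}}

```text
time: 27.3
tool_pos: [0.3515, -0.2193, 0.1157]
ee_rot: [-3.142, 0.027, -0.717]
wrist_force: [0.1, -0.0, -1.9]
width: 0.0131
finger_force: 30.0
```

```bash
cat >> h.py <<'E'
RS=np.array([.5421,-.3864]);RY=-.716;rx=np.array([np.cos(RY),np.sin(RY)]);ry=np.array([-rx[1],rx[0]])
def rf(p,n=""):
    d=np.array(p[:2])-RS; print(n,"rack-seat frame",(d@rx).round(4),(d@ry).round(4))
E
python3 - <<'E'
from h import *
o,g=tf();rf(g,"grip")
s=snapshot("wrist");prof(s,g,o["ee_rot"][2],(.06,.16));save(s,"wrist4.png")
c=g[:2]+.1243*np.array([np.cos(o["ee_rot"][2]),np.sin(o["ee_rot"][2])])
z=g[2]-.033+.015
for n in("top","side"):
    s=snapshot(n);u,v=px(s,np.array([*c,z]));print(n,u,v);u,v=int(u),int(v);save(s,n+"4.png")
    for zz,nm in((z,n),):
        s2,p=dish(n,(u-26,u+26,v-24,v+24),zz,16 if n=="side" else 4);rf(p,n)
# refine rack
s=snapshot("top");W=cloud(s);D=W[...,:2]-(RS-.0015*rx);X=D@rx;Y=D@ry;z=W[...,2]
for n in("top","side"):
    s=snapshot(n);W=cloud(s);D=W[...,:2]-(RS-.0015*rx);X=D@rx;Y=D@ry;z=W[...,2]
    for sg in(1,-1):
        m=(z>.116)&(z<.128)&(abs(X)<.06)&(Y*sg>.048)&(Y*sg<.063)
        if m.sum()>10: print(n,sg,m.sum(),"Y",np.percentile(Y[m],[5,50,95]).round(4),"slope",np.polyfit(X[m],Y[m],1).round(4),"X",np.percentile(X[m],[2,98]).round(4))
E
```

```text
t 27.3 p [ 0.3515 -0.2193  0.1157] rpy [-3.142  0.027 -0.717] z [-0.021  0.018 -1.   ] q [-6.950e-01 -1.640e-01  1.792e+00  1.000e-03  1.540e+00  1.592e+00] F [ 0.1 -0.  -1.9] w 0.0131 ff 30.0
grip z 0.1347 tray frame grip -0.2552 -0.1563 Tq [0.2  0.11 0.04]
grip rack-seat frame -0.2529 0.001
0.065 101 [0.1156 0.1185 0.121 ]
0.075 596 [0.1008 0.1022 0.1039]
0.085 1893 [0.1011 0.1159 0.117 ]
0.095 2081 [0.1161 0.1167 0.1172]
0.105 2227 [0.1161 0.1166 0.1172]
0.115 2349 [0.116  0.1166 0.1172]
0.125 196 [0.1159 0.1165 0.1171]
top 383.4715267258747 265.3641207580069
top t 4.0 axes [32.1 62.9] uv [380.8 264.1] p [ 0.4493 -0.2939  0.1167] z med 0.003 slope xy [-0.936  0.615] tray frame -0.1488 -0.217
top rack-seat frame -0.1307 0.0089
side 229.09218157063208 305.2635946118986
side t 16.0 axes [44.4 58.3] uv [232.7 307.5] p [ 0.4549 -0.3096  0.1167] z med 0.1091 slope xy [ 0.226 -0.76 ] tray frame -0.1412 -0.2319
side rack-seat frame -0.1162 0.0007
top 1 50 Y [0.0524 0.0543 0.0562] slope [0.0012 0.0543] X [-0.0507  0.0468]
top -1 52 Y [-0.0545 -0.0525 -0.0507] slope [-0.0062 -0.0525] X [-0.0512  0.0481]
side 1 75 Y [0.0502 0.0522 0.0546] slope [0.0077 0.0523] X [-0.0498  0.0463]
side -1 72 Y [-0.0561 -0.0543 -0.0522] slope [ 0.0021 -0.0543] X [-0.0491  0.0494]
```

Run:
```python
from h import *
from scipy.optimize import least_squares
o,g=tf();s=snapshot("wrist");W=cloud(s);yaw=o["ee_rot"][2]
x=np.array([np.cos(yaw),np.sin(yaw)]);y=np.array([-x[1],x[0]]);D=W[...,:2]-g[:2];X=D@x;Y=D@y
m=(abs(W[...,2]-.1166)<.003)&(X>.06)&(X<.14)&(abs(Y)<.06)
E=[]
for b in np.arange(-.042,.043,.003):
    q=m&(abs(Y-b)<.0015)
    if q.sum()>8: E.append((np.percentile(X[q],2),b))
E=np.array(E);print(E.round(4)[::3].tolist())
r=least_squares(lambda p:np.hypot(E[:,0]-p[0],E[:,1]-p[1])-.0455,[.125,0],loss="soft_l1",f_scale=.001);print("dish in grip frame",r.x.round(4),np.abs(r.fun).mean())
c=g[:2]+x*r.x[0]+y*r.x[1];rf(c,"dish")
R=Ro.from_euler("xyz",o["ee_rot"]);
for w in([*rx,0],[*ry,0],[0,0,1]): print("tool",R.inv().apply(w).round(4))
```

```text
t 27.7 p [ 0.3518 -0.2189  0.1156] rpy [ 3.141  0.028 -0.716] z [-0.021  0.018 -1.   ] q [-0.694 -0.163  1.792  0.     1.54   1.592] F [-1.5  0.2 -1.5] w 0.0138 ff 30.0
grip z 0.1346 tray frame grip -0.2549 -0.156 Tq [ 0.23  0.12 -0.01]
[[0.11, -0.042], [0.0965, -0.033], [0.0891, -0.024], [0.0846, -0.015], [0.0646, -0.006], [0.0645, 0.003], [0.0833, 0.012], [0.0864, 0.021], [0.0923, 0.03], [0.1019, 0.039]]
dish in grip frame [0.1267 0.0007] 0.003778980936345022
dish rack-seat frame -0.1263 0.0022
tool [ 9.996e-01  3.000e-04 -2.760e-02]
tool [ 3.e-04 -1.e+00 -1.e-04]
tool [-2.760e-02  1.000e-04 -9.996e-01]
```

Request:
{"method": "carry_out", "body": {"commands": [[0,0.0005,0.005,0,0,0],[0.0005,0.001,0.014,0,0,0],[0.0008,0.0015,0.025,0,0,0],[0.001,0.002,0.034,0,0,0],[0.001,0.002,0.0375,0,0,0]]}}

```text
time: 28.25
tool_pos: [0.3493, -0.2199, 0.0762]
ee_rot: [3.141, 0.031, -0.716]
wrist_force: [-0.1, -0.4, -1.9]
width: 0.0139
finger_force: 30.0
```

Request:
{"method": "carry_out", "body": {"commands": [[0.003,0,0,0,0,0],[0.009,0,-0.0003,0,0,0],[0.017,0,-0.0005,0,0,0],[0.024,0,-0.0007,0,0,0],[0.028,0,-0.0008,0,0,0]]}}

```text
time: 28.75
tool_pos: [0.3724, -0.2398, 0.0786]
ee_rot: [3.141, 0.027, -0.716]
wrist_force: [1.5, -0.4, -0.8]
width: 0.0138
finger_force: 30.0
```

```bash
cat >> h.py <<'E'
def wd(ztop,rear=.079):
    from scipy.optimize import least_squares
    s=snapshot("wrist");o,g=tf();rf(g,"grip");W=cloud(s);yaw=o["ee_rot"][2]
    x=np.array([np.cos(yaw),np.sin(yaw)]);y=np.array([-x[1],x[0]]);D=W[...,:2]-g[:2];X=D@x;Y=D@y
    m=(abs(W[...,2]-ztop)<.004)&(X>rear)&(X<.14)&(abs(Y)<.06)
    print("dish top z by Y",[np.median(W[...,2][m&(abs(Y-b)<.006)]).round(4) for b in(-.03,0.,.03)],"by X",[np.median(W[...,2][m&(abs(X-b)<.005)]).round(4) for b in(.09,.1,.11,.12)])
    E=np.array([(np.percentile(X[m&(abs(Y-b)<.0015)],2),b) for b in np.r_[np.arange(-.039,-.011,.003),np.arange(.012,.04,.003)] if (m&(abs(Y-b)<.0015)).sum()>8])
    r=least_squares(lambda p:np.hypot(E[:,0]-p[0],E[:,1]-p[1])-.0455,[.125,0],loss="soft_l1",f_scale=.001);print("dish in grip frame",r.x.round(4),len(E),np.abs(r.fun).mean().round(4))
    c=g[:2]+x*r.x[0]+y*r.x[1];rf(c,"dish");return s
E
python3 - <<'E'
from h import *
wd(.079)
E
```

```text
t 28.8 p [ 0.3726 -0.24    0.0785] rpy [ 3.141  0.026 -0.716] z [-0.02   0.017 -1.   ] q [-0.701 -0.07   1.785  0.     1.453  1.587] F [-0.5 -0.7 -0.7] w 0.0136 ff 30.0
grip z 0.0975 tray frame grip -0.2316 -0.1741 Tq [0.12 0.13 0.01]
grip rack-seat frame -0.2235 -0.0008
dish top z by Y [np.float64(0.0796), np.float64(0.0796), np.float64(0.0796)] by X [np.float64(0.0796), np.float64(0.0796), np.float64(0.0796), np.float64(0.0796)]
dish in grip frame [0.127  0.0008] 20 0.0001
dish rack-seat frame -0.0965 -0.0001
```

Request:
{"method": "carry_out", "body": {"commands": [[0.003,0,-0.0001,0,0,0],[0.009,0,-0.0002,0,0,0],[0.017,0,-0.0005,0,0,0],[0.026,0,-0.0007,0,0,0],[0.035,0,-0.001,0,0,0]]}}

```text
time: 29.3
tool_pos: [0.3986, -0.2626, 0.0782]
ee_rot: [3.141, 0.027, -0.716]
wrist_force: [-0.1, 0.1, -0.7]
width: 0.0135
finger_force: 30.0
```

Request:
{"method": "carry_out", "body": {"commands": [[0.009,0,-0.0002,0,0,0],[0.018,0,-0.0005,0,0,0],[0.027,0,-0.0008,0,0,0],[0.034,0,-0.001,0,0,0],[0.04,0,-0.0011,0,0,0]]}}

```text
time: 29.8
tool_pos: [0.4286, -0.2887, 0.0781]
ee_rot: [3.141, 0.028, -0.716]
wrist_force: [0.1, -0.0, -1.4]
width: 0.0138
finger_force: 30.0
```

Request:
{"method": "carry_out", "body": {"commands": [[0.005,0,0,0,0,0],[0.01,0,-0.0002,0,0,0],[0.014,0,-0.0004,0,0,0],[0.017,0,-0.0005,0,0,0],[0.018,0,-0.0005,0,0,0]]}}

```text
time: 30.3
tool_pos: [0.4418, -0.3002, 0.0783]
ee_rot: [3.141, 0.027, -0.716]
wrist_force: [0.0, 0.7, -1.1]
width: 0.0138
finger_force: 30.0
```

Run:
```python
from h import *
wd(.079)
```

```text
t 30.35 p [ 0.4418 -0.3002  0.0782] rpy [ 3.141  0.028 -0.716] z [-0.021  0.018 -1.   ] q [-0.703  0.133  1.576  0.     1.459  1.584] F [ 0.4 -0.2 -1.8] w 0.0139 ff 30.0
grip z 0.0972 tray frame grip -0.155 -0.2246 Tq [ 0.17  0.12 -0.02]
grip rack-seat frame -0.1317 -0.0008
dish top z by Y [np.float64(0.0792), np.float64(0.0792), np.float64(0.079)] by X [np.float64(0.0792), np.float64(0.0786), np.float64(nan), np.float64(nan)]
dish in grip frame [0.1262 0.0007] 14 0.0001
dish rack-seat frame -0.0055 -0.0001
  return _methods._mean(a, axis=axis, dtype=dtype,
  ret = ret.dtype.type(ret / rcount)
```

Request:
{"method": "carry_out", "body": {"commands": [[0.001,0,0,0,0,0],[0.0025,0,0,0,0,0],[0.004,0,0,0,0,0],[0.005,0,0,0,0,0],[0.005,0,0,0,0,0]]}}

```text
time: 30.85
tool_pos: [0.4455, -0.3034, 0.0781]
ee_rot: [3.141, 0.027, -0.716]
wrist_force: [-0.5, -0.7, -0.9]
width: 0.0133
finger_force: 30.0
```

```bash
python3 - <<'E' 2>/dev/null
from h import *
wd(.079)
s=snapshot("side"); save(s,"side5.png"); cv2.imwrite("pics/s5c.png",cv2.resize(cv2.cvtColor(s["img"][270:390,200:330],cv2.COLOR_RGB2BGR),None,fx=5,fy=5,interpolation=cv2.INTER_CUBIC))
E
```

```text
t 30.9 p [ 0.4454 -0.3034  0.0781] rpy [ 3.141  0.028 -0.716] z [-0.021  0.018 -1.   ] q [-0.703  0.144  1.565  0.     1.461  1.584] F [ 0.4  0.4 -1.4] w 0.0136 ff 30.0
grip z 0.0971 tray frame grip -0.151 -0.2272 Tq [ 0.19  0.14 -0.06]
grip rack-seat frame -0.1269 -0.0008
dish top z by Y [np.float64(nan), np.float64(nan), np.float64(nan)] by X [np.float64(nan), np.float64(nan), np.float64(nan), np.float64(nan)]
```

Request:
{"method": "carry_out", "body": {"commands": [[0,0,0.002,0,0,0],[0,0,0.0045,0,0,0],[0,0,0.007,0,0,0],[0,0,0.009,0,0,0],[0.0003,0,0.01,0,0,0]]}}

```text
time: 31.4
tool_pos: [0.4453, -0.3033, 0.0678]
ee_rot: [3.141, 0.028, -0.716]
wrist_force: [0.3, -0.1, -0.6]
width: 0.0137
finger_force: 30.0
```

Request:
{"method": "carry_out", "body": {"commands": [[0,0,0.001,0,0,0],[0,0,0.0025,0,0,0],[0,0,0.004,0,0,0],[0,0,0.0045,0,0,0],[0,0,0.0045,0,0,0]]}}

```text
time: 31.9
tool_pos: [0.4453, -0.3033, 0.0635]
ee_rot: [3.141, 0.028, -0.716]
wrist_force: [-0.1, -0.3, -1.2]
width: 0.0137
finger_force: 30.0
```

```bash
python3 - <<'E' 2>/dev/null
from h import *
o,g=tf();rf(g)
yaw=o["ee_rot"][2]
s=snapshot("side"); cv2.imwrite("pics/s5c.png",cv2.resize(cv2.cvtColor(s["img"][270:390,200:330],cv2.COLOR_RGB2BGR),None,fx=4,fy=4,interpolation=cv2.INTER_CUBIC))
s=snapshot("wrist");prof(s,g,yaw,(.03,.13))
E
```

```text
t 31.9 p [ 0.4453 -0.3033  0.0635] rpy [ 3.141  0.028 -0.716] z [-0.021  0.018 -1.   ] q [-0.703  0.155  1.583  0.     1.432  1.584] F [-0.1 -0.3 -1.2] w 0.0137 ff 30.0
grip z 0.0825 tray frame grip -0.1511 -0.2271 Tq [ 0.14  0.08 -0.02]
 rack-seat frame -0.1271 -0.0008
0.065 103 [0.0633 0.0664 0.0693]
0.075 636 [0.0486 0.0505 0.053 ]
0.085 3278 [0.1141 0.1151 0.1158]
0.095 4340 [0.1147 0.1153 0.1159]
0.105 3726 [0.1147 0.1153 0.1158]
```

View pics/s5c.png

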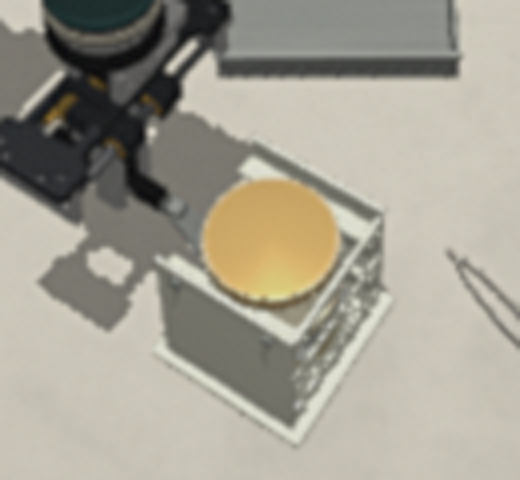

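The crop shows the lifter entering the rack from the front under the top dish. The gripper is wholly outside, and the dishes and tray are undisturbed.

Request:
{"method": "carry_out", "body": {"commands": [[-0.002,0,0,0,0,0],[-0.006,0,0.0002,0,0,0],[-0.012,0,0.0003,0,0,0],[-0.019,0,0.0005,0,0,0],[-0.026,0,0.0007,0,0,0]]}}

```text
time: 32.5
tool_pos: [0.4252, -0.2857, 0.0636]
ee_rot: [3.141, 0.028, -0.716]
wrist_force: [0.5, -0.5, -0.6]
width: 0.0137
finger_force: 30.0
```

Request:
{"method": "carry_out", "body": {"commands": [[-0.01,0,0.0003,0,0,0],[-0.02,0,0.0006,0,0,0],[-0.03,0,0.0008,0,0,0],[-0.038,0,0.001,0,0,0],[-0.042,0,0.0012,0,0,0]]}}

```text
time: 33.0
tool_pos: [0.3934, -0.258, 0.0636]
ee_rot: [3.141, 0.027, -0.716]
wrist_force: [-0.2, -0.8, -1.0]
width: 0.014
finger_force: 30.0
```

```bash
cat >> h.py <<'E'
def shelf():
    s=snapshot("wrist");W=cloud(s);D=W[...,:2]-RS;X=D@rx;Y=D@ry;z=W[...,2]
    for a in np.arange(-.075,-.02,.005):
        for b,nm in((-.03,"R"),(0,"C"),(.03,"L")):
            m=(abs(X-a)<.0025)&(abs(Y-b)<.01)&(z>.045)&(z<.095)
            if m.sum()>5: print(nm,round(a,3),m.sum(),np.median(z[m]).round(4),end=" | ")
        print()
    return s
E
python3 - <<'E'
from h import *
o,g=tf();rf(g); s=shelf(); save(s,"wrist6.png")
E
```

```text
t 33.0 p [ 0.3934 -0.258   0.0636] rpy [ 3.141  0.027 -0.716] z [-0.021  0.018 -1.   ] q [-0.701  0.006  1.743  0.     1.421  1.586] F [-0.2 -0.8 -1. ] w 0.014 ff 30.0
grip z 0.0826 tray frame grip -0.2086 -0.1892 Tq [0.16 0.09 0.05]
 rack-seat frame -0.196 -0.0007
R -0.075 205 0.0492 | C -0.075 282 0.0492 | L -0.075 203 0.0492 | 
R -0.07 57 0.0493 | C -0.07 65 0.0492 | L -0.07 54 0.0491 |
```

Request:
{"method": "carry_out", "body": {"commands": [[-0.006,0,0.0002,0,0,0],[-0.018,0,0.0005,0,0,0],[-0.036,0,0.001,0,0,0],[-0.054,0,0.0015,0,0,0],[-0.062,0,0.0017,0,0,0]]}}

```text
time: 33.55
tool_pos: [0.3459, -0.2167, 0.0633]
ee_rot: [3.141, 0.029, -0.716]
wrist_force: [-0.5, 0.6, -1.7]
width: 0.0139
finger_force: 30.0
```

Run:
```python
from h import *
o,g=tf();rf(g)
for n in("side","top"):
    s=snapshot(n);W=cloud(s);D=W[...,:2]-RS;X=D@rx;Y=D@ry;z=W[...,2]
    m=(abs(X)<.06)&(abs(Y)<.048)&(z>.058)&(z<.085);print(n,m.sum(),"X",np.percentile(X[m],[2,50,98]).round(4) if m.sum() else "", "z",np.percentile(z[m],[10,50,90]).round(4) if m.sum() else "")
p=g.copy()
chain(([.33,-.20,.0826],-.55,-.028))
# free spot test: bounding of obstacles around lay-down area
W=cloud(snapshot("top"));
```

```text
t 33.55 p [ 0.3459 -0.2167  0.0633] rpy [ 3.141  0.029 -0.716] z [-0.022  0.019 -1.   ] q [-0.699 -0.137  1.878  0.     1.43   1.588] F [-0.5  0.6 -1.7] w 0.0139 ff 30.0
grip z 0.0823 tray frame grip -0.2611 -0.1545 Tq [ 0.18  0.06 -0.02]
 rack-seat frame -0.2589 -0.0007
side 157 X [0.0169 0.0425 0.0496] z [0.0622 0.0683 0.0713]
top 100 X [-0.0535 -0.0385  0.0489] z [0.0601 0.0675 0.075 ]
[-0.0244, -0.002, 0.0006, -0.0044, -0.0007, -0.166] len 0.024 deg 9.5
```

Run:
```python
from h import *
chain(([.3875,-.181,.0823],-.45,-.028),([.3875,-.181,.041],-.45,-.028))
W=cloud(snapshot("top"));z=W[...,2]
ok=abs(z)<.02
for y in(-.12,-.15,-.18,-.21,-.25):
    m=ok&(abs(W[...,1]-y)<.006);print(y,"min worktop x",np.percentile(W[...,0][m],0.5).round(3))
```

```text
[0.0056, -0.0541, 0.0003, -0.0071, -0.0015, -0.2661] len 0.054 deg 15.3
[0.0012, -0.0, 0.0413, -0.0, 0.0, -0.0] len 0.041 deg 0.0
-0.12 min worktop x 0.022
-0.15 min worktop x 0.016
-0.18 min worktop x 0.314
-0.21 min worktop x 0.303
-0.25 min worktop x 0.29
```

Request:
{"method": "carry_out", "body": {"commands": [[0,-0.006,0,0,0,-0.03],[0.001,-0.02,0,-0.003,0,-0.1],[0.003,-0.035,0,-0.005,-0.001,-0.17],[0.005,-0.048,0,-0.006,-0.0015,-0.235],[0.0056,-0.054,0.0003,-0.007,-0.0015,-0.266]]}}

```text
time: 34.25
tool_pos: [0.3882, -0.1804, 0.0631]
ee_rot: [-3.141, 0.029, -0.447]
wrist_force: [0.6, -0.1, -0.8]
width: 0.0139
finger_force: 30.0
```

Request:
{"method": "carry_out", "body": {"commands": [[0,0,0.006,0,0,0],[0.0003,0,0.016,0,0,0],[0.0007,0,0.027,0,0,0],[0.001,0,0.036,0,0,0],[0.001,0,0.041,0,0,0]]}}

```text
time: 34.75
tool_pos: [0.3856, -0.1804, 0.0203]
ee_rot: [-3.141, 0.032, -0.451]
wrist_force: [-0.5, -0.1, -1.6]
width: 0.0135
finger_force: 30.0
```

Run:
```python
from h import *
o,g=tf();s=snapshot("side");prof(s,g,o["ee_rot"][2],(-.005,.03))
```

```text
t 34.75 p [ 0.3856 -0.1804  0.0203] rpy [-3.141  0.032 -0.451] z [-0.028  0.014 -0.999] q [-0.568 -0.048  1.889 -0.003  1.333  1.454] F [-0.5 -0.1 -1.6] w 0.0135 ff 30.0
grip z 0.0393 tray frame grip -0.2265 -0.1132 Tq [0.07 0.11 0.  ]
0.065 30 [-0.0021 -0.0006  0.0058]
0.075 34 [-0.0011  0.0014  0.0083]
0.085 38 [0.0029 0.0042 0.0068]
0.095 42 [0.0013 0.0036 0.0053]
0.105 38 [-0.0018  0.0023  0.004 ]
0.115 40 [-0.0007  0.0029  0.0047]
0.125 39 [0.0002 0.0028 0.0055]
0.135 34 [-0.0011  0.0037  0.0054]
0.145 39 [0.0017 0.0036 0.0051]
0.155 42 [0.0023 0.0038 0.0059]
0.165 20 [0.0014 0.0038 0.0054]
0.185 6 [-0.0022 -0.0014  0.0001]
```

Descend to contact.

Request:
{"method": "carry_out", "body": {"commands": [[0,0,0.0006,0,0,0],[0,0,0.0012,0,0,0],[0,0,0.0018,0,0,0],[0,0,0.002,0,0,0],[0,0,0.002,0,0,0]]}}

```text
time: 35.3
tool_pos: [0.3869, -0.1808, 0.0203]
ee_rot: [-3.141, 0.028, -0.45]
wrist_force: [0.1, 0.8, -2.1]
width: 0.0138
finger_force: 30.0
```

Request:
{"method": "carry_out", "body": {"commands": [[0,0,0.0006,0,0,0],[0,0,0.0012,0,0,0],[0,0,0.0012,0,0,0],[0,0,0.0012,0,0,0],[0,0,0.0012,0,0,0]]}}

```text
time: 35.8
tool_pos: [0.3867, -0.1807, 0.0189]
ee_rot: [-3.141, 0.029, -0.45]
wrist_force: [0.3, 0.2, -0.8]
width: 0.0138
finger_force: 30.0
```

Run:
```python
from h import *
o,g=tf()
```

```text
t 35.8 p [ 0.3867 -0.1807  0.0189] rpy [-3.141  0.029 -0.45 ] z [-0.026  0.013 -1.   ] q [-0.568 -0.046  1.89  -0.003  1.327  1.454] F [ 0.3  0.2 -0.8] w 0.0138 ff 30.0
grip z 0.0379 tray frame grip -0.2254 -0.1133 Tq [0.11 0.09 0.01]
```

Request:
{"method": "carry_out", "body": {"commands": [[0,0,0.0006,0,0,0],[0,0,0.0012,0,0,0],[0,0,0.0018,0,0,0],[0,0,0.002,0,0,0],[0,0,0.002,0,0,0]]}}

```text
time: 36.3
tool_pos: [0.3866, -0.1807, 0.0171]
ee_rot: [-3.141, 0.029, -0.45]
wrist_force: [-0.7, 1.2, 1.2]
width: 0.0136
finger_force: 30.0
```

Run:
```python
from h import *
o,g=tf()
```

```text
t 36.3 p [ 0.3866 -0.1807  0.0171] rpy [-3.141  0.029 -0.45 ] z [-0.026  0.013 -1.   ] q [-0.568 -0.044  1.892 -0.003  1.323  1.454] F [-0.7  1.2  1.2] w 0.0136 ff 30.0
grip z 0.0361 tray frame grip -0.2254 -0.1133 Tq [0.13 0.22 0.  ]
```

Contact at handle height 0.036. Release and rise.

Request:
{"method": "carry_out", "body": {"commands": [[0,0,0,0,0,0],[0,0,0,0,0,0],[0,0,0,0,0,0],[0,0,0,0,0,0],[0,0,0,0,0,0]], "jaw": 0.5}}

```text
time: 36.8
tool_pos: [0.3867, -0.1807, 0.0169]
ee_rot: [-3.141, 0.029, -0.45]
wrist_force: [-0.1, 0.2, 0.5]
width: 0.0466
finger_force: 0.0
```

Request:
{"method": "carry_out", "body": {"commands": [[0,0,-0.01,0,0,0],[0,0,-0.035,0,0,0],[0,0,-0.07,0,0,0],[0,0,-0.1,0,0,0],[0,0,-0.11,0,0,0]]}}

```text
time: 37.3
tool_pos: [0.3915, -0.1834, 0.1312]
ee_rot: [3.141, 0.021, -0.45]
wrist_force: [0.3, -0.2, 0.1]
width: 0.0471
finger_force: 0.0
```

Run:
```python
from h import *
o=st();R=Ro.from_euler("xyz",o["ee_rot"]);print("to viewpoint");goto([.40,-.20,.16],-.716,.45)
```

```text
t 37.3 p [ 0.3915 -0.1834  0.1312] rpy [ 3.141  0.021 -0.45 ] z [-0.019  0.009 -1.   ] q [-0.567 -0.135  1.736 -0.003  1.562  1.454] F [ 0.3 -0.2  0.1] w 0.0471 ff 0.0
to viewpoint
[0.0143, 0.0113, -0.0291, -0.0566, 0.4685, 0.2623] len 0.034 deg 30.9
```

Request:
{"method": "carry_out", "body": {"commands": [[0.003,0.002,-0.006,-0.011,0.09,0.05],[0.006,0.005,-0.012,-0.022,0.18,0.1],[0.009,0.008,-0.018,-0.033,0.28,0.157],[0.012,0.01,-0.025,-0.045,0.38,0.21],[0.014,0.011,-0.029,-0.057,0.4685,0.262]]}}

```text
time: 37.8
tool_pos: [0.3978, -0.1987, 0.1556]
ee_rot: [3.141, -0.446, -0.718]
wrist_force: [0.5, -0.6, 0.1]
width: 0.0472
finger_force: 0.0
```

Request:
{"method": "carry_out", "body": {"commands": [[0,0,-0.01,0,0.08,0],[0,0,-0.02,0,0.16,0],[0,0,-0.03,0,0.24,0],[0,0,-0.04,0,0.3,0],[0,0,-0.04,0,0.32,0]]}}

```text
time: 38.3
tool_pos: [0.3877, -0.1869, 0.1888]
ee_rot: [3.136, -0.758, -0.713]
wrist_force: [0.1, -0.9, 0.2]
width: 0.0467
finger_force: 0.0
```

Request:
{"method": "carry_out", "body": {"commands": [[0,0,0,0,0,0],[0,0,0,0,0,0],[0,0,0,0,0,0],[0,0,0,0,0,0],[0,0,0,0,0,0]]}}

```text
time: 38.8
tool_pos: [0.3884, -0.1879, 0.1918]
ee_rot: [3.138, -0.761, -0.715]
wrist_force: [0.4, -0.2, -0.8]
width: 0.0467
finger_force: 0.0
```

Run:
```python
from h import *
st()
s=snapshot("wrist");save(s,"wrist7.png");W=cloud(s);D=W[...,:2]-RS;X=D@rx;Y=D@ry;z=W[...,2]
hsv=cv2.cvtColor(s["img"],cv2.COLOR_RGB2HSV)
print("middle-gap returns by height: nearest X")
for lo in np.arange(.046,.096,.004):
    for b in(-.03,0,.03):
        m=(abs(Y-b)<.006)&(z>lo)&(z<lo+.004)&(abs(X)<.06)
        print(round(lo,3),b,m.sum(),np.percentile(X[m],[5,50]).round(4) if m.sum()>5 else "",end=" | ")
    print()
m=(abs(X)<.05)&(abs(Y)<.046)&(z>.066)&(z<.076);P=np.c_[X[m],Y[m],np.ones(m.sum())]
print(m.sum(),"plane",np.linalg.lstsq(P,z[m],rcond=None)[0].round(4))
o=np.array([.3866,-.1807])
st2=snapshot("side");lifter(st2,(.378,-.176),0);prof(st2,np.array([.3866,-.1807,.036]),-.45,(-.006,.03))
```

```text
t 38.8 p [ 0.3884 -0.1879  0.1918] rpy [ 3.138 -0.761 -0.715] z [ 0.519 -0.455 -0.724] q [-0.411 -0.756  2.194 -0.255  0.982  1.938] F [ 0.4 -0.2 -0.8] w 0.0467 ff 0.0
middle-gap returns by height: nearest X
0.046 -0.03 0  | 0.046 0 0  | 0.046 0.03 0  | 
0.05 -0.03 0  | 0.05 0 0  | 0.05 0.03 0  | 
0.054 -0.03 6 [-0.037  -0.0345] | 0.054 0 8 [-0.0451 -0.0448] | 0.054 0.03 6 [-0.037  -0.0334] | 
0.058 -0.03 5  | 0.058 0 12 [-0.0458 -0.0454] | 0.058 0.03 12 [-0.0392 -0.0354] | 
0.062 -0.03 41 [-0.0395 -0.0346] | 0.062 0 46 [-0.0481 -0.0453] | 0.062 0.03 57 [-0.0388 -0.0334] | 
0.066 -0.03 5  | 0.066 0 18 [-0.0456 -0.0442] | 0.066 0.03 5  | 
0.07 -0.03 170 [-0.0356 -0.0223] | 0.07 0 204 [-0.0456 -0.033 ] | 0.07 0.03 227 [-0.0349 -0.0194] | 
0.074 -0.03 0  | 0.074 0 0  | 0.074 0.03 0  | 
0.078 -0.03 0  | 0.078 0 0  | 0.078 0.03 0  | 
0.082 -0.03 0  | 0.082 0 0  | 0.082 0.03 0  | 
0.086 -0.03 0  | 0.086 0 0  | 0.086 0.03 0  | 
0.09 -0.03 0  | 0.09 0 0  | 0.09 0.03 0  | 
0.094 -0.03 0  | 0.094 0 0  | 0.094 0.03 0  | 
1377 plane [ 0.0103 -0.0019  0.0713]
handle 159 [ 0.3755 -0.1788] [0.017  0.0997] 61.23 z [0.032  0.0425 0.0463]
0.065 37 [-0.0027 -0.0002  0.0139]
0.075 35 [-0.0009  0.0008  0.0036]
0.085 36 [-0.0002  0.0018  0.0037]
0.095 40 [-0.0006  0.0012  0.0021]
0.105 40 [-0.0024 -0.0001  0.0015]
0.115 40 [-0.0019  0.0002  0.0021]
0.125 38 [-0.0014  0.0002  0.0018]
0.135 42 [-0.0018  0.0002  0.0021]
0.145 36 [-0.0009  0.0008  0.003 ]
0.155 41 [-0.0006  0.0005  0.0015]
0.165 16 [-0.0014  0.      0.0016]
0.185 7 [-0.0027 -0.0001  0.0019]
```

View pics/wrist7.png

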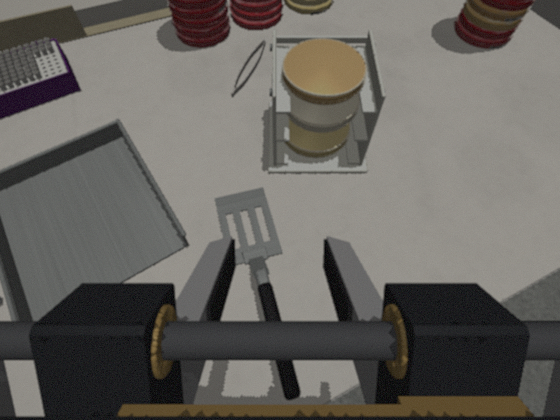

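The dish sits on the middle shelf: front edge at -45.5 mm from the seat, top at 71 mm and level. The lifter lies flat at about (260,300), between the tray and the rack. I'll ease the arm off its joint limit and hand in.

Request:
{"method": "carry_out", "body": {"commands": [[0,0,0,0,-0.06,0],[0,0,0,0,-0.14,0],[0,0,0,0,-0.22,0],[0,0,0,0,-0.28,0],[0,0,0,0,-0.3,0]]}}

```text
time: 39.4
tool_pos: [0.3892, -0.1885, 0.1923]
ee_rot: [3.139, -0.461, -0.717]
wrist_force: [0.7, -0.2, 0.8]
width: 0.0471
finger_force: 0.0
```

Request:
{"method": "carry_out", "body": {"commands": [[0,0,0,0,0,0],[0,0,0,0,0,0],[0,0,0,0,0,0],[0,0,0,0,0,0],[0,0,0,0,0,0]]}}

```text
time: 39.9
tool_pos: [0.3882, -0.1873, 0.1912]
ee_rot: [3.139, -0.461, -0.715]
wrist_force: [-0.1, -0.3, 0.4]
width: 0.0471
finger_force: 0.0
```

Run:
```python
from h import *
st();print(close_job())
```

```text
t 39.9 p [ 0.3882 -0.1873  0.1912] rpy [ 3.139 -0.461 -0.715] z [ 0.334 -0.294 -0.896] q [-0.502 -0.539  1.975 -0.102  1.256  1.794] F [-0.1 -0.3  0.4] w 0.0471 ff 0.0
the job is handed in; nothing more can be done
None
```

The job is handed in at 39.9 s: the last measurement shows the dish level on the middle shelf at its seat, the lifter lies flat on the worktop between the tray and the rack, and I saw nothing else moved; the first push under the dish jammed at 26 N, so I backed off, tipped the blade down and tried again.

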